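# Feel out the heavy side of a dryer blower wheel and hold it down

### The arm

A 7-joint arm with a two-finger parallel gripper is mounted at the origin on a cart in front of the work surface, level with it; the furniture and walls round the work are solid. World frame = base frame: x ahead of the robot, y to its left, z up, the work surface at z = 0. Lengths are in m, angles in rad, forces in N, time in s.
With the tool pointing down it reaches from about 0.425 to 0.925 m from the base axis. Payload 6.8 kg.
Tool frame: the origin (TCP) lies midway between the tips of the shut fingers; the grasp point (between the pads) lies r.grip_point_offset behind it (r.grip_point_offset is the distance from the TCP to the grasp point, in m); z points along the fingers, y is the direction in which the jaws open and shut (so a half turn about z gives the same grasp; the last joint's range is limited). The gripper opens to 85 mm and grips with 20 to 120 N. Pads are 22 mm wide; open, the fingers measure 114 mm over their backs; the gripper's body (76 mm by 85 mm) begins 54 mm behind the grasp point. The pads swing forward as they close: fully open they stand 13 mm farther back than shut.
Start: joints at [1.082, 0.477, 0.022, 1.555, -0.011, 1.109, -0.083], TCP at [0.251, -0.627, 0.231] pointing down, gripper open.
Joint ranges: [-2.96, 2.96], [-0.34, 2.1], [-1.41, 1.46], [0.24, 2.44], [-1.37, 4.51], [0.17, 1.92], [-2.96, 2.96]. Speed limits (rad/s): [2.39, 2.39, 3.14, 3.14, 3.14, 3.14, 3.14].

### API

Orientations are given as a rotation vector (axis times angle).
In Python, from bench import r gives the robot as it stands. The module is installed in compiled form; this text tells all that it offers.
- The arm moves only by the tool play_rows, never from a script. Its argument "deltas" is a list of rows, each a list of 3 entries, a list of its own where there are three numbers: the finger opening in mm, from 0 to 85.4, then the shift along the tool's x, y, z in mm, then the turn, a rotation vector about the tool's x, y, z in rad. A call has 1 to 8 rows; each row is the pose to reach, as a shift and turn from the pose measured when the call began, along the tool's axes at that moment; what a row does not reach only later rows make up. A row lasts 1/8 s, in which the tool goes at most 62.5 mm and 10.7 degrees, less where a joint would pass 70% of its speed; a pose out of reach is approached as far as the arm can. A call with a gripper value outside its range is refused whole. The fingers move at their own pace and stop on an object; "squeeze" is the grip in N (left out, the last holds). Time passes only in rows, so rows that repeat a pose let the fingers close. It gives the time, the measured TCP pose, the force and the opening at its end, in the units of the state.
- r.get_obs(): the state, without advancing time (a new reading comes with each control period).
- r.grab_frame(name): name is "scene" or "top"; returns (picture, depth): 480x640x3 uint8, red, green, blue; 480x640 float32, m along the optical axis (not along the pixel's ray), 0 where there is no reading.
- r.camera_model(name): a dict with "mtx" (3x3 intrinsics, pixels), "rvec" (rotation vector, rad) and "tvec" (3), from world to camera coordinates, as OpenCV has them. Camera axes: x right, y down, z forward; pixel columns grow to the right and rows downward; lengths in m; the calibration is good to about 2 mm. A picture is of the moment at which its call begins. camera_model takes no time and is no camera call.
- r.hand_in(): hands the job in, once; it reports no verdict.
The state is a dict: "clock": time; "joints": joint angles; "qvel": joint speeds; "tau": joint torques, N m; "tcp_pos": TCP position; "orientation": TCP orientation; "contact_force": force on the tool from outside, world axes, zero at the start; "moment": the same for the moment, N m; "grip_width": finger opening in m.
Only numpy, scipy, OpenCV 4.12 (cv2) and the standard library are available. Lean on these libraries where they do the work, as an engineer would, in place of code of your own. Each camera call takes 0.05 s, during which the arm holds its last target. There are 200 camera calls.

### The job

The dryer's blower wheel is out of balance. Grip it by its rim and turn it on its motor to feel which side is heavy, regripping as needed, then bring the heavy side straight down and finish still gripping the wheel and holding it still there, so that a balance clip can go on at the top. Leave the marker, clothes peg, tape roll and purple filter cup in front undisturbed.

Things in the scene. Friction and masses are not known exactly. Their poses are not given: they have to be found in the camera images.
- shaft_centre (a point): Centre of the pale metal blower wheel, on the fixed motor's shaft, z 125 mm. +x runs level along the shaft to the motor; front (-x) points left and to the robot. Wheel 160 mm dia, 45 mm wide (x -22.5..22.5): 21 mm wide ring in front, full disc behind; pinch the rim across its width. 41 mm free between it and the motor (94 mm dia, to x=184). A wall shelf hangs over all beyond x 0.59 m, 0.44 m up.
- blower_wheel (a joint): Wheel angle, rad, endless; grows counter-clockwise seen from the front; 0: red dab at top. Brush drag of 0.33 Nm either way holds the wheel where it is let go. Its heavy side (heavy_side: hidden weight, new place each time, no link to the dab, not in the state) adds 0.22-0.29 Nm when level with the shaft: hard to raise, easy to lower. At rest drag masks this: feel in or just after a slow creep.
- paint_dab (a point): Red paint dab on the front ring, 13 mm across, 69.5 mm from the shaft; a reference for the eye only. Another dab sits on the edge of the back plate at the same angle. The point turns with the wheel.
- marker: White pen with a black cap lying on the worktop, 135 x 17 x 16 mm; origin under its middle, long along its y. A bystander.
- tape_roll: Tan roll of tape lying flat, 98 mm across, 25 mm high; origin under its middle. A bystander.
- filter_cup: Purple vacuum filter standing in its cup, 102 mm across, 113 mm high; origin under its middle. A bystander.
- clothes_peg: Wooden clothes peg lying on the worktop, 72 x 15 x 12 mm; origin under its middle, long along its y. A bystander.

How it is judged:
By the outcome, as a careful person would: the job done as asked, in the order asked, and still so for the second after the job is handed in, while the arm keeps its last pose, push and grip.
It also fails if it takes over 69 s, if anything falls off the work surface, if the arm or the gripper's body presses on something with over 40 N, if the wrist force passes 120 N, or if a joint passes its speed limit or range.

## Working session

There is one attempt and no reset: what is moved stays moved. The work goes in short steps, Python scripts to look and compute and a tool call to move; the robot and the scene stay as the last step left them, time stands still between calls to the robot, and variables do not carry over. Pictures are saved under pics/ and viewed, about 8 in all and at most 12, crops included, and the job is handed in when it is done.

Besides the shell and the picture viewer there is one more tool, called as a command line: name --argument value ..., lists and objects as JSON in quotes. play_rows: Moves the arm, as the interface text tells. Its arguments: {"type":"object","properties":{"deltas":{"type":"array"},"squeeze":{"type":"number"}},"required":["deltas"]}

```bash
mkdir -p pics; cat > h.py <<'E'
import numpy as np, cv2
from bench import r
from scipy.spatial.transform import Rotation as R
def look(n,f):
    p,d=r.grab_frame(n); cv2.imwrite('pics/'+f+'.png',p[:,:,::-1]); np.save('pics/'+f+'.npy',d)
    m=r.camera_model(n); return p,d,m
def w(m,d,u,v):
    z=d[v,u]; K=m['mtx']; c=np.array([(u-K[0,2])/K[0,0]*z,(v-K[1,2])/K[1,1]*z,z])
    return cv2.Rodrigues(np.array(m['rvec'],float))[0].T@(c-np.array(m['tvec']).ravel())
E
python3 - <<'E'
from h import *
for n in('scene','top'):
    p,d,m=look(n,n+'0'); Rm=cv2.Rodrigues(np.array(m['rvec'],float))[0]
    print(n,-Rm.T@np.array(m['tvec']).ravel(),m['mtx'][0],Rm[2])
print(r.get_obs(),r.grip_point_offset)
E
```

```text
scene [-0.01812508  0.56609917  0.6103984 ] [467.37439753   0.         323.8583822 ] [ 0.51834119 -0.64401527 -0.56264265]
top [0.28170486 0.04810153 1.14544049] [591.67769287   0.         325.75336365] [ 0.1429122  -0.01462001 -0.98962738]
{'clock': 0.1, 'joints': array([ 1.08190008,  0.47770504,  0.02234102,  1.55632688, -0.01147198,
        1.10930604, -0.08313086]), 'qvel': array([ 0.00026979, -0.00072928,  0.0004438 , -0.00191578,  0.00037236,
       -0.00080126,  0.00045347]), 'tau': array([ 4.46233928e-03, -5.97760069e+01,  1.61407616e+00, -2.81954831e+01,
        1.28753707e-02,  4.99335118e-03, -2.47449668e-05]), 'tcp_pos': array([ 0.25066042, -0.62617074,  0.23044209]), 'orientation': array([-3.08329276e+00, -5.94256789e-01,  6.96194509e-04]), 'contact_force': array([ 0.01209194,  1.16995103, -1.29257037]), 'moment': array([-0.00805094, -0.03343245, -0.02267351]), 'grip_width': 0.08557663511152287} 0.0187
```

View pics/scene0.png

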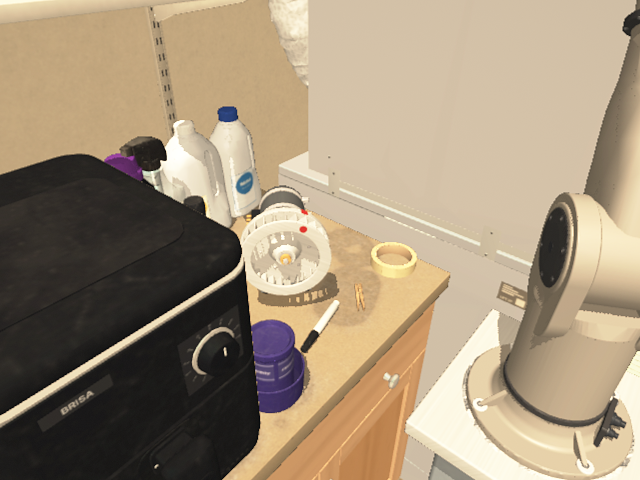

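View pics/top0.png

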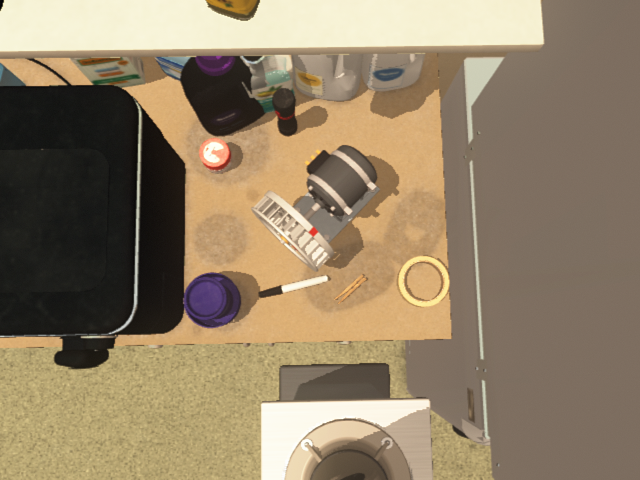

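The scene shows the wheel at (287,255) px with its red dab at (303,229); the motor is behind it. In the top view the wheel rim runs from (260,200) to (325,262), with the motor at (342,180). The pen, peg, tape and cup sit in front of the wheel, and a shelf edge crosses the top of the view.

```bash
cat > fit.py <<'E'
from h import *
from scipy.optimize import least_squares
def cloud(n,f,box):
    m=r.camera_model(n); d=np.load('pics/'+f+'.npy'); K=m['mtx']
    u0,v0,u1,v1=box; v,u=np.mgrid[v0:v1,u0:u1]; z=d[v,u]; ok=z>0; u,v,z=u[ok],v[ok],z[ok]
    c=np.stack([(u-K[0,2])/K[0,0]*z,(v-K[1,2])/K[1,1]*z,z],1)
    return (c-np.array(m['tvec']).ravel())@cv2.Rodrigues(np.array(m['rvec'],float))[0],u,v
if __name__=='__main__':
    P,u,v=cloud('scene','scene0',(235,200,335,300))
    img=cv2.imread('pics/scene0.png')
    # top camera points
    Q,uu,vv=cloud('top','top0',(240,180,345,280))
    S=Q[(Q[:,2]>0.19)&(Q[:,2]<0.215)]
    # crude axis
    c=S.mean(0); print('top strip',c,len(S)); e=np.linalg.svd((S-c)[:,:2])[2][0]; print(e)
    n=np.array([abs(e[1]),-abs(e[0])]); 
    # ring plane: RANSAC on vertical plane
    P=P[(P[:,2]>0.04)&(P[:,2]<0.215)]
    best=None
    for th in np.arange(-1.3,0.2,0.01):
        a=np.array([np.cos(th),np.sin(th)]); s=P[:,:2]@a
        hh,ed=np.histogram(s,bins=np.arange(s.min(),s.max()+.003,.003))
        k=hh[:].argmax()
        if best is None or hh[k]>best[0]: best=(hh[k],th,ed[k]+.0015)
    print(best)
    _,th,s0=best; a=np.array([np.cos(th),np.sin(th)]); b=np.array([-np.sin(th),np.cos(th)])
    I=P[abs(P[:,:2]@a-s0)<.004]; y=I[:,:2]@b; z=I[:,2]
    for q in(1,50,99): print(q,np.percentile(y,q),np.percentile(z,q))
    # outer radius fit: extremes by angle
    f=lambda y0: None
    bst=min(((np.sum((lambda rr:np.where((rr>.058)&(rr<.0805),0,1))(np.hypot(y-y0,z-z0))),y0,z0) for y0 in np.arange(y.min()+.05,y.max()-.05,.001) for z0 in (.121,.123,.125,.127,.129)))
    print(bst,len(y)); y0=bst[1]
    print('front centre',a*s0+b*y0,'shaft centre',a*(s0+.0225)+b*y0, 'axis',a, 'yaw',th)
    hsv=cv2.cvtColor(img,cv2.COLOR_BGR2HSV); red=((hsv[...,0]<6)|(hsv[...,0]>174))&(hsv[...,1]>150)&(hsv[...,2]>90)
    k,l,st,ce=cv2.connectedComponentsWithStats(red.astype(np.uint8)); m=r.camera_model('scene'); d=np.load('pics/scene0.npy')
    for i in range(1,k):
        if st[i,4]>8 and 230<ce[i][0]<340: print(ce[i],st[i,4],w(m,d,*np.round(ce[i]).astype(int)))
E
python3 fit.py
```

```text
top strip [0.45231834 0.08721388 0.19874107] 894
[-0.70883487 -0.70537446]
(np.int64(1946), np.float64(-0.7799999999999996), np.float64(0.23592473292233399))
1 0.30658332193620985 0.04999788261088952
50 0.3804083744703283 0.13571069669234687
99 0.45219637932104895 0.20361614064719388
(np.int64(92), np.float64(0.3834264485147244), 0.127) 2515
front centre [0.43737802 0.10666204] shaft centre [0.45337357 0.09083826] axis [ 0.71091354 -0.70327942] yaw -0.7799999999999996
[304.05 211.45] 20 [0.44131657 0.05104437 0.19625041]
[303. 229.] 31 [0.4144299  0.08410175 0.18715701]
```

```bash
python3 - <<'E'
from h import *
for n,pts in (('scene',[(340,60),(400,100),(520,150),(560,100),(340,180),(480,240),(560,180),(600,120),(520,300),(450,270)]),('top',[(430,300),(470,200),(470,300),(440,400),(500,60),(550,200),(600,300),(630,420),(550,460),(424,260),(300,286),(350,288),(212,300),(160,200),(345,165),(400,30)])):
    m=r.camera_model(n); d=np.load('pics/%s0.npy'%n)
    for p in pts: print(n,p,w(m,d,*p).round(3))
E
```

```text
scene (340, 60) [ 0.601 -0.246  0.368]
scene (400, 100) [ 0.445 -0.242  0.318]
scene (520, 150) [ 0.197 -0.243  0.283]
scene (560, 100) [ 0.157 -0.242  0.38 ]
scene (340, 180) [ 0.587 -0.243  0.093]
scene (480, 240) [ 0.226 -0.239  0.081]
scene (560, 180) [ 0.12  -0.244  0.25 ]
scene (600, 120) [ 0.093 -0.242  0.363]
scene (520, 300) [ 0.119 -0.24  -0.018]
scene (450, 270) [ 0.274 -0.24  -0.02 ]
top (430, 300) [ 0.334 -0.163  0.029]
top (470, 200) [ 0.519 -0.242  0.056]
top (470, 300) [ 0.333 -0.244  0.009]
top (440, 400) [ 0.108 -0.243 -0.324]
top (500, 60) [ 0.791 -0.311  0.07 ]
top (550, 200) [ 0.436 -0.242  0.429]
top (600, 300) [ 0.307 -0.244  0.534]
top (630, 420) [ 0.193 -0.243  0.575]
top (550, 460) [ 0.113 -0.243  0.366]
top (424, 260) [ 0.41  -0.156  0.025]
top (300, 286) [0.365 0.082 0.016]
top (350, 288) [ 0.36  -0.014  0.011]
top (212, 300) [0.337 0.233 0.107]
top (160, 200) [0.494 0.301 0.207]
top (345, 165) [ 0.558 -0.002  0.17 ]
top (400, 30) [ 0.609 -0.048  0.531]
```

```bash
python3 - <<'E'
from h import *
from fit import cloud
for n in('scene','top'):
    P,u,v=cloud(n,n+'0',(0,0,640,480))
    s=abs(P[:,1]+.243)<.012
    for x in np.arange(-.1,.9,.1):
        q=s&(abs(P[:,0]-x)<.05)
        if q.sum(): i=np.where(q)[0][P[q,2].argmax()]; print(n,round(x,2),q.sum(),P[i].round(3),u[i],v[i])
    b=P[:,1]<-.27; print('beyond',b.sum()); 
    for i in np.where(b)[0][::max(1,b.sum()//14)]: print(P[i].round(3),u[i],v[i])
P,u,v=cloud('scene','scene0',(0,0,640,480)); 
for p in [(620,60),(635,20),(600,180),(610,150),(638,150),(570,250),(520,10),(590,20),(300,30)]:
    i=np.where((u==p[0])&(v==p[1]))[0]; print(p,P[i].round(3))
E
```

```text
scene 0.1 10569 [ 0.102 -0.242  0.528] 635 0
scene 0.2 20283 [ 0.152 -0.242  0.523] 594 0
scene 0.3 16824 [ 0.251 -0.242  0.514] 523 0
scene 0.4 11294 [ 0.35  -0.244  0.504] 462 0
scene 0.5 9471 [ 0.45  -0.244  0.495] 409 0
scene 0.6 7804 [ 0.55  -0.245  0.486] 363 0
scene 0.7 3110 [ 0.653 -0.244  0.476] 321 0
scene 0.8 265 [ 0.758 -0.246  0.072] 289 167
beyond 9513
[ 0.898 -0.276  0.45 ] 250 0
[ 0.777 -0.291  0.438] 292 11
[ 0.796 -0.29   0.411] 286 23
[ 0.798 -0.302  0.383] 289 35
[ 0.78  -0.327  0.355] 302 47
[ 0.893 -0.318  0.307] 267 60
[ 0.811 -0.357  0.284] 301 72
[ 0.893 -0.373  0.232] 283 85
[ 0.896 -0.363  0.197] 280 98
[ 0.893 -0.408  0.149] 292 111
[ 0.891 -0.284  0.142] 262 125
[ 0.895 -0.447  0.054] 301 138
[ 0.893 -0.426  0.015] 297 152
[ 0.893 -0.278  0.008] 263 170
[-0.19  -0.966 -0.675] 637 374
top 0.0 152 [ 0.049 -0.243  0.196] 510 479
top 0.1 9041 [ 0.147 -0.241  0.586] 639 474
top 0.2 16531 [ 0.249 -0.242  0.604] 639 360
top 0.3 14922 [ 0.348 -0.242  0.621] 639 250
top 0.4 15127 [ 0.446 -0.242  0.638] 639 139
top 0.5 15491 [ 0.548 -0.241  0.658] 639 21
top 0.6 12
[... 204 characters left out ...]
0.186] 450 67
[ 0.756 -0.273  0.067] 481 78
[-0.021 -0.328 -0.92 ] 431 418
[-0.063 -0.38  -0.915] 447 431
[-0.089 -0.411 -0.909] 457 439
[-0.112 -0.5   -0.918] 483 445
[-0.126 -0.496 -0.906] 483 450
[-0.142 -0.459 -0.91 ] 472 455
[-0.158 -0.422 -0.915] 461 460
[-0.171 -0.395 -0.902] 454 465
[-0.189 -0.37  -0.915] 446 470
[-0.204 -0.333 -0.914] 435 475
[-0.22  -0.486 -0.913] 481 479
(620, 60) [[ 0.095 -0.242  0.451]]
(635, 20) [[ 0.073 -0.088  0.524]]
(600, 180) [[ 0.039 -0.008  0.369]]
(610, 150) [[ 0.042 -0.018  0.402]]
(638, 150) [[ 0.016 -0.001  0.415]]
(570, 250) [[0.034 0.07  0.315]]
(520, 10) [[ 0.252 -0.243  0.5  ]]
(590, 20) [[ 0.149 -0.242  0.497]]
(300, 30) [[ 0.77  -0.31   0.396]]
```

play_rows --deltas '[[85, [0, 0, -55], [0, 0, 0]], [85, [0, 0, -110], [0, 0, 0]], [85, [0, 0, -165], [0, 0, 0]], [85, [0, 0, -220], [0, 0, 0]], [85, [0, -20, -275], [0, 0, 0]], [85, [0, -45, -330], [0, 0, 0]], [85, [0, -70, -385], [0, 0, 0]], [85, [0, -95, -440], [0, 0, 0]]]' --squeeze 40

```text
clock: 1.1
tcp_pos: [0.219, -0.5454, 0.643]
orientation: [3.075, 0.596, 0.002]
contact_force: [0.7, 0.1, -1.2]
grip_width: 0.0852
```

play_rows --deltas '[[85, [8, -20, -55], [0, 0, 0]], [85, [17, -42, -107], [0, 0, 0]], [85, [60, -62, -107], [0, 0, 0]], [85, [110, -86, -107], [0, 0, -0.08]], [85, [160, -111, -107], [0, 0, -0.16]], [85, [210, -136, -107], [0, 0, -0.24]], [85, [258, -161, -107], [0, 0, -0.32]], [85, [258, -161, -107], [0, 0, -0.41]]]'

```text
clock: 2.1
tcp_pos: [0.3949, -0.3038, 0.6916]
orientation: [2.839, 1.2, 0.045]
contact_force: [0.9, -0.3, -0.1]
grip_width: 0.085
```

```bash
cat > rel.py <<'E'
from h import *
import sys
A=np.array([.7109,-.7033,0]); B=np.array([.7033,.7109,0]); C=np.array([.4512,.0885,.125]); Z=np.array([0,0,1.])
def tgt(rho,ang):  # tool at wheel angle ang (deg, ccw seen from front), tcp at rho from centre
    t=np.radians(ang); rad=np.cos(t)*Z+np.sin(t)*B
    z=-rad; y=A; x=np.cross(y,z); return C+rho*rad, np.stack([x,y,z],1)
def rel(p,M):
    o=r.get_obs(); M0=R.from_rotvec(o['orientation']).as_matrix()
    return (M0.T@(p-o['tcp_pos'])*1000).round(1), R.from_matrix(M0.T@M).as_rotvec().round(3)
E
python3 - <<'E'
from rel import *
o=r.get_obs(); print(o['joints'].round(3),R.from_rotvec(o['orientation']).as_matrix().round(3))
p,M=tgt(.05,0); p[2]=.75; print(rel(p,M)); p[2]=.3; print(rel(p,M))
E
```

```text
[-0.559  0.084  1.248  1.133 -0.082  1.915 -0.116] [[ 0.697  0.716  0.05 ]
 [ 0.718 -0.695 -0.043]
 [ 0.004  0.066 -0.998]]
(array([ 320.9, -228.6,  -72.4]), array([ 0.066, -0.004,  0.009]))
(array([ 319.2, -258.2,  376.6]), array([ 0.066, -0.004,  0.009]))
```

```bash
cat > kin.py <<'E'
from h import *
from scipy.optimize import least_squares
import itertools
q0=np.array([1.0819,.477705,.022341,1.55632688,-.01147,1.109306,-.08313]);p0=np.array([.25066,-.62617,.23044]);o0=[-3.08329,-.594257,.000696]
o=r.get_obs(); D=[(q0,p0,o0),(o['joints'],o['tcp_pos'],o['orientation'])]
def fk(q,P,sg,full=False):
    h,L1,L2,Lt,phi,psi,e1,e2,e3=P
    Rz=lambda a:R.from_euler('z',a); Ry=lambda a:R.from_euler('y',a)
    T=Rz(sg[0]*q[0]+phi); p=np.array([0,0,h]); pts=[p]
    T=T*Ry(q[1]); T=T*Rz(sg[1]*q[2]); p=p+T.apply([e1,0,L1]); pts.append(p)
    T=T*Ry(q[3])*Rz(sg[2]*q[4]); p=p+T.apply([e2,0,L2]); pts.append(p)
    T=T*Ry(q[5]); p=p+T.apply([e3,0,0]); T=T*Rz(sg[3]*q[6]+psi); p=p+T.apply([0,0,Lt]); pts.append(p)
    return (pts if full else p),T
def fit():
    best=None
    for sg in itertools.product((1,-1),repeat=4):
      for phi in (-2.27,0,-1.2,2):
        def f(P):
            e=[]
            for q,p,oo in D:
                pp,T=fk(q,P,sg); e+=list((pp-p)*3)+list((T.inv()*R.from_rotvec(oo)).as_rotvec())
            return e+list(np.array(P[6:])*.02)+[.01*(P[1]-.42),.01*(P[2]-.45)]
        s=least_squares(f,[.33,.42,.45,.25,phi,0,0,0,0])
        if best is None or s.cost<best[0]: best=(s.cost,sg,s.x,s.fun)
    return best
if __name__=='__main__':
    b=fit(); print(b[0],b[1],b[2].round(4)); print(np.round(b[3],3))
    for q,_,_ in D: print(np.round(fk(q,b[2],b[1],True)[0],3))
    np.save('kin.npy',np.r_[b[1],b[2]])
E
python3 kin.py
```

```text
2.0894216346439692e-05 (-1, -1, -1, -1) [ 0.3582  0.5871  0.481   0.4038 -0.093   1.4779 -0.0234  0.0461 -0.0163]
[ 0.     0.    -0.    -0.    -0.    -0.    -0.    -0.     0.     0.
  0.006  0.    -0.     0.001 -0.     0.002  0.   ]
[[ 0.     0.     0.358]
 [ 0.097 -0.23   0.89 ]
 [ 0.245 -0.612  0.634]
 [ 0.251 -0.626  0.23 ]]
[[ 0.     0.     0.358]
 [ 0.027  0.039  0.944]
 [ 0.365 -0.274  1.093]
 [ 0.395 -0.304  0.692]]
```

```bash
cat >> kin.py <<'E'
lo=np.array([-2.96,-.34,-1.41,.24,-1.37,.17,-2.96]);hi=np.array([2.96,2.1,1.46,2.44,4.51,1.92,2.96])
def ik(p,M,q):
    k=np.load('kin.npy'); sg,P=k[:4],k[4:]; Rt=R.from_matrix(M)
    def f(x):
        pp,T=fk(x,P,sg); return np.r_[(pp-p)*3,(T.inv()*Rt).as_rotvec(),(x-q)*1e-3]
    s=least_squares(f,np.clip(q,lo+.01,hi-.01),bounds=(lo,hi)); return s.x,np.abs(s.fun[:6]).max()
E
cat > plan.py <<'E'
from rel import *
from kin import ik,fk
o=r.get_obs(); M0=R.from_rotvec(o['orientation']); q=o['joints']
def pose(az,rr,z,tilt,yaw):
    a,t=np.radians([az,tilt]); rad=np.array([np.cos(a),np.sin(a),0])
    T=R.from_rotvec(np.radians(tilt)*np.cross([0,0,-1],rad))
    return rr*rad+[0,0,z], (T*R.from_euler('z',yaw,degrees=True)*R.from_matrix(tgt(0,0)[1])).as_matrix()
for a in [(-42,.60,.80,35,0),(-42,.60,.9,60,0),(-25,.60,.9,60,8),(-10,.57,.88,55,15),(8,.5,.75,30,10),(11.1,.46,.45,0,0)]:
    p,M=pose(*a); q,e=ik(p,M,q); print(a,p.round(3),*rel(p,M),q.round(2),round(e,4))
for ang in range(40,-100,-10):
    p,M=tgt(.046,ang); q,e=ik(p,M,q); print(ang,q.round(2),round(e,4),p.round(3))
E
python3 plan.py
```

```text
(-42, 0.6, 0.8, 35, 0) [ 0.446 -0.401  0.8  ] [ -34.2  111.5 -101.4] [-0.544  0.022  0.009] [-0.48 -0.2   0.78  1.21  0.32  1.48 -0.37] 0.0
(-42, 0.6, 0.9, 60, 0) [ 0.446 -0.401  0.9  ] [ -33.8  118.1 -201.2] [-0.98   0.04   0.008] [ 0.15 -0.34  0.23  1.42  0.32  1.03 -0.38] 0.0
(-25, 0.6, 0.9, 60, 8) [ 0.544 -0.254  0.9  ] [ 140.5   85.3 -202.7] [-0.944  0.278 -0.11 ] [ 0.05 -0.33  0.14  1.42  0.19  1.01 -0.44] 0.0
(-10, 0.57, 0.88, 55, 15) [ 0.561 -0.099  0.88 ] [ 263.6  -10.9 -188.6] [-0.793  0.438 -0.219] [-0.03 -0.33  0.05  1.4   0.07  1.12 -0.49] 0.0
(8, 0.5, 0.75, 30, 10) [0.495 0.07  0.75 ] [ 337.9 -184.   -69.4] [-0.289  0.387 -0.149] [-0.07 -0.25 -0.1   1.37 -0.05  1.5  -0.79] 0.0
(11.1, 0.46, 0.45, 0, 0) [0.451 0.089 0.45 ] [ 319.9 -248.3  226.9] [ 0.066 -0.004  0.009] [-0.13 -0.01 -0.16  1.68 -0.    1.48 -1.06] 0.0
40 [-0.48  0.7  -0.07  1.56  0.26  1.56 -1.43] 0.0 [0.472 0.11  0.16 ]
30 [-0.44  0.58 -0.08  1.68  0.23  1.38 -1.4 ] 0.0 [0.467 0.105 0.165]
20 [-0.38  0.46 -0.09  1.81  0.19  1.21 -1.34] 0.0 [0.462 0.1   0.168]
10 [-0.3   0.34 -0.1   1.94  0.14  1.02 -1.26] 0.0 [0.457 0.094 0.17 ]
0 [-0.2   0.25 -0.11  2.07  0.04  0.83 -1.11] 0.0 [0.451 0.088 0.171]
-10 [-0.05  0.17 -0.12  2.19 -0.15  0.65 -0.84] 0.0 [0.446 0.083 0.17 ]
-20 [ 0.16  0.14 -0.16  2.32 -0.51  0.52 -0.35] 0.0 [0.44  0.077 0.168]
-30 [ 1.03  0.26 -0.94  2.44 -0.74  0.34  0.03] 0.0 [0.435 0.072 0.165]
-40 [ 1.34  0.62 -1.32  2.44 -0.    0.2  -0.59] 0.0463 [0.43  0.067 0.16 ]
-50 [ 1.45  0.88 -1.28  2.44  0.    0.18 -0.34] 0.0925 [0.426 0.063 0.155]
-60 [ 1.56  1.18 -1.21  2.44  0.    0.17 -0.05] 0.1072 [0.423 0.06  0.148]
-70 [ 1.69  1.46 -1.11  2.44  0.    0.18  0.24] 0.0807 [0.421 0.058 0.141]
-80 [ 1.81  1.69 -0.99  2.44  0.    0.21  0.47] 0.0295 [0.419 0.056 0.133]
-90 [ 1.93  1.87 -0.9   2.39  0.07  0.31  0.56] 0.0 [0.419 0.056 0.125]
```

play_rows --deltas '[[85, [-10, 30, -25], [-0.16, 0.01, 0]], [85, [-20, 60, -50], [-0.3, 0.01, 0]], [85, [-30, 90, -80], [-0.44, 0.02, 0.01]], [85, [-34, 112, -115], [-0.58, 0.02, 0.01]], [85, [-34, 116, -160], [-0.76, 0.03, 0.01]], [85, [-34, 118, -201], [-0.94, 0.04, 0.01]], [85, [0, 115, -202], [-0.98, 0.07, 0.0]], [85, [40, 106, -202], [-0.97, 0.14, -0.03]]]'

```text
clock: 3.1
tcp_pos: [0.4888, -0.3386, 0.8992]
orientation: [1.978, 0.881, 0.64]
contact_force: [1.2, 0.1, 0.2]
grip_width: 0.085
```

```bash
sed -i 's/^for ang.*//; s/^    p,M=tgt.*//' plan.py; python3 - <<'E'
exec(open('plan.py').read().split('for a in')[0])
print(o['joints'].round(2),o['tcp_pos'].round(3))
for a in [(-25,.60,.9,60,8),(-10,.57,.88,55,15),(8,.5,.75,30,10),(11.1,.46,.45,0,0)]:
    p,M=pose(*a); q,e=ik(p,M,q); print(a,p.round(3),*rel(p,M),q.round(2),round(e,4))
E
```

```text
[-0.49 -0.31  0.51  1.24  0.65  1.22 -0.56] [ 0.489 -0.339  0.899]
(-25, 0.6, 0.9, 60, 8) [ 0.544 -0.254  0.9  ] [100.3 -13.5  -3.7] [ 0.021  0.15  -0.005] [-0.14 -0.34  0.23  1.42  0.32  1.03 -0.54] 0.0
(-10, 0.57, 0.88, 55, 15) [ 0.561 -0.099  0.88 ] [229.3 -84.3 -58. ] [ 0.165  0.339 -0.016] [-0.23 -0.34  0.14  1.4   0.19  1.13 -0.58] 0.0
(8, 0.5, 0.75, 30, 10) [0.495 0.07  0.75 ] [ 305.9 -283.3 -123.2] [0.666 0.275 0.059] [-0.27 -0.25  0.02  1.37  0.01  1.5  -0.85] 0.0
(11.1, 0.46, 0.45, 0, 0) [0.451 0.089 0.45 ] [ 262.2 -562.8  -12.6] [ 1.033 -0.15   0.043] [-0.29 -0.01  0.    1.68  0.    1.48 -1.07] 0.0
```

play_rows --deltas '[[85, [50, -7, -2], [0.01, 0.08, 0]], [85, [100, -14, -4], [0.02, 0.15, 0]], [85, [143, -37, -22], [0.07, 0.21, -0.01]], [85, [186, -60, -40], [0.12, 0.27, -0.01]], [85, [229, -84, -58], [0.17, 0.34, -0.02]], [85, [250, -140, -76], [0.3, 0.32, 0.0]], [85, [275, -200, -97], [0.45, 0.3, 0.02]], [85, [300, -258, -117], [0.6, 0.28, 0.05]]]'

```text
clock: 4.1
tcp_pos: [0.5067, 0.0485, 0.7721]
orientation: [2.488, 1.318, 0.752]
contact_force: [0.2, 0.2, 0.3]
grip_width: 0.085
```

```bash
python3 - <<'E'
exec(open('plan.py').read().split('for a in')[0])
print(o['joints'].round(2),o['tcp_pos'].round(3))
for a in [(11.1,.46,.6,15,0),(11.1,.46,.45,0,0),(11.1,.46,.3,0,0)]:
    p,M=pose(*a); q,e=ik(p,M,q); print(a,p.round(3),*rel(p,M),q.round(2),round(e,4))
E
```

```text
[-0.69 -0.2   0.27  1.25  0.23  1.54 -0.94] [0.507 0.048 0.772]
(11.1, 0.46, 0.6, 15, 0) [0.451 0.089 0.6  ] [ -50.1 -134.6  116.9] [ 0.245 -0.19   0.191] [-0.66 -0.21  0.27  1.56  0.08  1.53 -1.16] 0.0
(11.1, 0.46, 0.45, 0, 0) [0.451 0.089 0.45 ] [-100.  -198.   243.3] [ 0.413 -0.392  0.179] [-0.61 -0.01  0.32  1.68  0.    1.48 -1.07] 0.0
(11.1, 0.46, 0.3, 0, 0) [0.451 0.089 0.3  ] [-150.  -261.4  369.7] [ 0.413 -0.392  0.179] [-0.59  0.09  0.33  1.92 -0.03  1.14 -1.03] 0.0
```

play_rows --deltas '[[85, [-17, -45, 39], [0.08, -0.06, 0.06]], [85, [-34, -90, 78], [0.16, -0.12, 0.12]], [85, [-50, -135, 117], [0.25, -0.19, 0.18]], [85, [-67, -156, 159], [0.31, -0.26, 0.18]], [85, [-84, -177, 201], [0.36, -0.33, 0.18]], [85, [-100, -198, 243], [0.41, -0.39, 0.18]], [85, [-120, -223, 293], [0.413, -0.392, 0.179]], [85, [-135, -244, 335], [0.413, -0.392, 0.179]]]'

```text
clock: 5.1
tcp_pos: [0.4517, 0.0909, 0.3386]
orientation: [-2.898, -1.211, 0.005]
contact_force: [0.3, 0.4, 0.4]
grip_width: 0.0851
```

```bash
python3 - <<'E'
from rel import *
o=r.get_obs(); print(o['joints'].round(2),o['tcp_pos'].round(3),o['contact_force'],o['moment'])
p,M=tgt(.046,0); print(rel(p,M))
p,d,m=look('scene','s1'); cv2.imwrite('pics/s1c.png',cv2.resize(p[100:320,170:400,::-1],None,fx=2.5,fy=2.5))
E
```

```text
[-0.65  0.01  0.32  1.91 -0.    1.22 -1.11] [0.452 0.091 0.339] [0.25565846 0.41083867 0.42358694] [ 0.07676875 -0.05864471  0.007179  ]
(array([ -1.6,   1.7, 167.6]), array([-0.002,  0.003,  0.001]))
```

View pics/s1c.png

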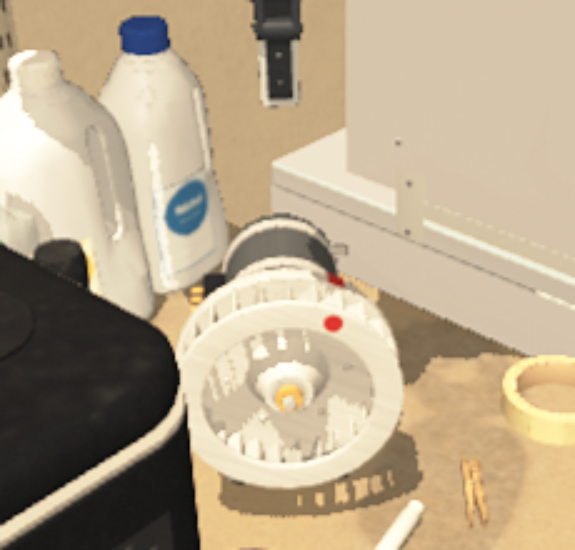

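play_rows --deltas '[[85, [-1, 1, 55], [0, 0.003, 0]], [85, [-1.6, 1.7, 110], [0, 0.003, 0]], [85, [-1.6, 1.7, 150], [0, 0.003, 0]], [85, [-1.6, 1.7, 167], [0, 0.003, 0]], [85, [-1.6, 1.7, 167], [0, 0.003, 0]], [30, [-1.6, 1.7, 167], [0, 0.003, 0]], [30, [-1.6, 1.7, 167], [0, 0.003, 0]], [30, [-1.6, 1.7, 167], [0, 0.003, 0]]]' --squeeze 50

```text
clock: 6.15
tcp_pos: [0.4486, 0.0863, 0.1674]
orientation: [-2.899, -1.211, 0.009]
contact_force: [2.4, -4.5, 5.7]
grip_width: 0.0441
```

```bash
cat > st.py <<'E'
from rel import *
o=r.get_obs(); f=o['contact_force']; M0=R.from_rotvec(o['orientation']).as_matrix()
T=np.cross(o['tcp_pos']-C,f)+o['moment']; rad=-M0[:,2]
ang=np.degrees(np.arctan2(rad@B,rad[2])); rr=o['tcp_pos']-C
print('t',o['clock'],'tilt',ang.round(2),'rho',np.hypot(rr@B,rr[2]).round(4),'posang',np.degrees(np.arctan2(rr@B,rr[2])).round(2),'ax',(rr@A).round(4),'w',round(o['grip_width'],4))
print('F ax/tan/rad',(f@A).round(2),(f@np.cross(A,rad)).round(2),(f@rad).round(2),'T@C(tool frm ext) about A',(T@A).round(3),'m',o['moment']@A,'q',o['joints'].round(2))
E
python3 st.py; python3 - <<'E'
from h import *
p,d,m=look('scene','s2'); cv2.imwrite('pics/s2c.png',cv2.resize(p[100:320,170:400,::-1],None,fx=2.5,fy=2.5))
E
```

```text
t 6.15 tilt 0.3 rho 0.0425 posang -4.58 ax -0.0002 w 0.0441
F ax/tan/rad 4.9 1.53 5.71 T@C(tool frm ext) about A -0.264 m -0.30863167806540914 q [-0.61  0.2   0.32  2.14 -0.09  0.82 -1.01]
```

View pics/s2c.png

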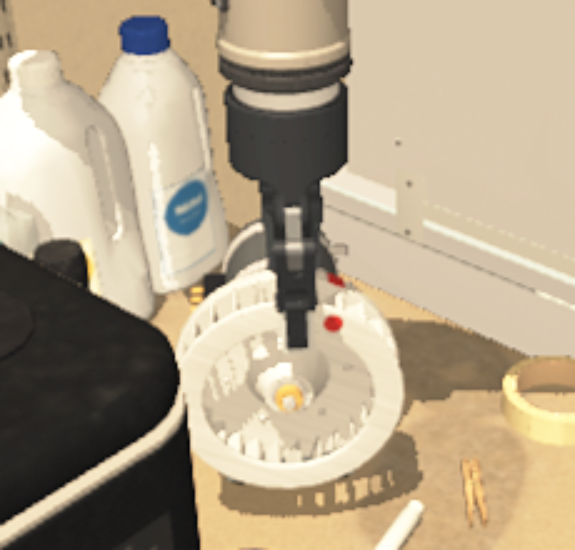

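play_rows --deltas '[[30, [1.1, 0, -0.1], [0, -0.0262, 0]], [30, [2.2, 0, -0.1], [0, -0.0524, 0]], [30, [3.3, 0, -0.1], [0, -0.0785, 0]], [30, [4.5, 0, -0.1], [0, -0.1047, 0]], [30, [5.6, 0, -0.1], [0, -0.1309, 0]], [30, [6.7, 0, 0], [0, -0.1571, 0]], [30, [7.8, 0, 0.1], [0, -0.1833, 0]], [30, [8.9, 0, 0.2], [0, -0.2094, 0]]]'

```text
clock: 7.2
tcp_pos: [0.4547, 0.0925, 0.1679]
orientation: [2.809, 1.174, -0.308]
contact_force: [-3.8, -2.6, 10.7]
grip_width: 0.0448
```

```bash
python3 st.py
```

```text
t 7.2 tilt 12.47 rho 0.0432 posang 7.09 ax -0.0003 w 0.0448
F ax/tan/rad -0.86 6.72 9.49 T@C(tool frm ext) about A -0.713 m -0.9632272116905723 q [-0.67  0.32  0.33  2.   -0.01  1.03 -1.11]
```

play_rows --deltas '[[30, [-1.1, 0, 0], [0, 0.0262, 0]], [30, [-2.2, 0, 0.1], [0, 0.0524, 0]], [30, [-3.3, 0, 0.2], [0, 0.0785, 0]], [30, [-4.4, 0, 0.3], [0, 0.1047, 0]], [30, [-5.5, 0, 0.5], [0, 0.1309, 0]], [30, [-6.6, 0, 0.7], [0, 0.1571, 0]], [30, [-7.7, 0, 0.9], [0, 0.1833, 0]], [30, [-8.8, 0, 1.1], [0, 0.2094, 0]]]'

```text
clock: 8.2
tcp_pos: [0.4486, 0.0862, 0.1675]
orientation: [2.897, 1.211, -0.009]
contact_force: [11.1, 0.6, -24.7]
grip_width: 0.044
```

```bash
python3 st.py
```

```text
t 8.2 tilt 0.33 rho 0.0426 posang -4.58 ax -0.0002 w 0.044
F ax/tan/rad 7.48 -8.34 -24.66 T@C(tool frm ext) about A 1.617 m 1.8808271930355447 q [-0.61  0.2   0.32  2.14 -0.08  0.82 -1.02]
```

play_rows --deltas '[[30, [-1.1, 0, 0.4], [0, 0.0262, 0]], [30, [-2.2, 0, 0.8], [0, 0.0524, 0]], [30, [-3.3, 0, 1.1], [0, 0.0785, 0]], [30, [-4.4, 0, 1.3], [0, 0.1047, 0]], [30, [-5.5, 0, 1.5], [0, 0.1309, 0]], [30, [-6.6, 0, 1.7], [0, 0.1571, 0]], [30, [-7.7, 0, 2.0], [0, 0.1833, 0]], [30, [-8.8, 0, 2.3], [0, 0.2094, 0]]]'

```text
clock: 9.2
tcp_pos: [0.4426, 0.0801, 0.1651]
orientation: [-2.812, -1.175, -0.29]
contact_force: [6.9, 1.1, -8.9]
grip_width: 0.0444
```

```bash
sed -i 's/^print(.F ax.*/ft=f@np.cross(A,rad); S=.19+np.hypot(rr@B,rr[2])\nprint("F ax\/tan\/rad",(f@A).round(2),ft.round(2),(f@rad).round(2),"m",(o["moment"]@A).round(3),"Tshaft",(o["moment"]@A+S*ft).round(3),"c",(M0.T@(C-o["tcp_pos"])*1000).round(1),"q",o["joints"].round(2))/' st.py; python3 st.py
```

```text
t 9.2 tilt -11.78 rho 0.0419 posang -16.7 ax -0.0002 w 0.0444
F ax/tan/rad 4.13 -3.76 -9.86 m 0.667 Tshaft -0.205 c [ 3.6  0.2 41.7] q [-0.52  0.11  0.3   2.27 -0.26  0.6  -0.8 ]
```

play_rows --deltas '[[30, [-0.7, 0, 0.1], [0, 0.0175, 0]], [30, [-1.5, 0, 0.2], [0, 0.0349, 0]], [30, [-2.2, 0, 0.25], [0, 0.0524, 0]], [30, [-3.0, 0, 0.35], [0, 0.0698, 0]], [30, [-3.7, 0, 0.45], [0, 0.0873, 0]], [30, [-4.4, 0, 0.6], [0, 0.1047, 0]], [30, [-5.2, 0, 0.7], [0, 0.1222, 0]], [30, [-5.9, 0, 0.9], [0, 0.1396, 0]]]'

```text
clock: 10.2
tcp_pos: [0.4388, 0.0762, 0.1626]
orientation: [-2.74, -1.145, -0.479]
contact_force: [9.6, 1.5, -13.1]
grip_width: 0.0447
```

```bash
python3 st.py
```

```text
t 10.2 tilt -19.82 rho 0.0414 posang -24.93 ax -0.0001 w 0.0447
F ax/tan/rad 5.75 -2.92 -14.94 m 0.453 Tshaft -0.223 c [ 3.7  0.2 41.3] q [-0.43  0.08  0.28  2.36 -0.5   0.48 -0.51]
```

play_rows --deltas '[[30, [0.7, 0, -0.1], [0, -0.0175, 0]], [30, [1.5, 0, -0.1], [0, -0.0349, 0]], [30, [2.2, 0, -0.1], [0, -0.0524, 0]], [30, [3.0, 0, -0.1], [0, -0.0698, 0]], [30, [3.7, 0, -0.1], [0, -0.0873, 0]], [30, [4.4, 0, -0.1], [0, -0.1047, 0]], [30, [5.2, 0, -0.1], [0, -0.1222, 0]], [30, [5.9, 0, -0.1], [0, -0.1396, 0]]]'

```text
clock: 11.2
tcp_pos: [0.4422, 0.0796, 0.1649]
orientation: [-2.813, -1.174, -0.289]
contact_force: [-3.7, -4.2, 8.2]
grip_width: 0.0446
```

```bash
python3 st.py
```

```text
t 11.2 tilt -11.76 rho 0.0419 posang -17.54 ax -0.0001 w 0.0446
F ax/tan/rad 0.34 3.85 9.18 m -0.725 Tshaft 0.167 c [ 4.2  0.2 41.7] q [-0.51  0.11  0.3   2.27 -0.25  0.6  -0.8 ]
```

```bash
cat > dab.py <<'E'
from rel import *
def dab(f):
    p,d,m=look('scene',f); hsv=cv2.cvtColor(p,cv2.COLOR_RGB2HSV)
    red=((hsv[...,0]<6)|(hsv[...,0]>174))&(hsv[...,1]>150)&(hsv[...,2]>90)
    k,l,st,ce=cv2.connectedComponentsWithStats(red.astype(np.uint8))
    Rm=cv2.Rodrigues(np.array(m['rvec'],float))[0]; t=np.array(m['tvec']).ravel(); cam=-Rm.T@t
    for i in range(1,k):
        if st[i,4]>3 and 230<ce[i][0]<340 and 180<ce[i][1]<300:
            ray=Rm.T@np.linalg.inv(m['mtx'])@np.r_[ce[i],1]; out=[]
            for off in(-.0225,.0225):
                lam=((C+A*off-cam)@A)/(ray@A); P=cam+lam*ray-C; out.append((round(np.degrees(np.arctan2(P@B,P[2])),1),round(np.hypot(P@B,P[2]),4)))
            print(ce[i].round(1),st[i,4],'front/back (ang,rad)',out)
if __name__=='__main__':
    import sys; dab(sys.argv[1])
E
python3 dab.py d1; python3 - <<'E'
from rel import *
o=r.get_obs(); M=R.from_rotvec(o['orientation']).as_matrix()
print('tool F',M.T@o['contact_force'],'tool m',M.T@o['moment'])
from dab import *
E
python3 - <<'E'
import cv2,numpy as np,sys
sys.path.insert(0,'.')
from rel import *
m=r.camera_model('scene'); Rm=cv2.Rodrigues(np.array(m['rvec'],float))[0]; t=np.array(m['tvec']).ravel(); cam=-Rm.T@t
ray=Rm.T@np.linalg.inv(m['mtx'])@np.r_[303,229,1]; lam=((C-A*.0225-cam)@A)/(ray@A); P=cam+lam*ray-C; print('start dab',np.degrees(np.arctan2(P@B,P[2])),np.hypot(P@B,P[2]))
E
```

```text
[313.4 216.9] 10 front/back (ang,rad) [(np.float64(-28.7), np.float64(0.0963)), (np.float64(-41.5), np.float64(0.0756))]
[310.6 232.7] 29 front/back (ang,rad) [(np.float64(-37.7), np.float64(0.068)), (np.float64(-62.3), np.float64(0.051))]
tool F [ -4.70614133   1.29094528 -11.28749892] tool m [-0.3782254  -1.18670633 -0.04607843]
start dab -25.153721495848608 0.06827367489788853
```

```bash
python3 - <<'E'
from rel import *
for i in range(8):
    o=r.get_obs(); M=R.from_rotvec(o['orientation']).as_matrix()
    print(o['clock'],(M.T@o['contact_force']).round(2),(M.T@o['moment']).round(3),(o['tcp_pos']*1e4).round(1),np.degrees(o['qvel']).round(2)[:4])
    r.grab_frame('top')
E
```

```text
11.25 [ -4.71   1.29 -11.29] [-0.378 -1.187 -0.046] [4424.2  798.2 1650.1] [ 0.42 -0.34  0.15  0.64]
11.3 [-3.59  0.61 -9.9 ] [-0.282 -0.941 -0.095] [4424.2  798.3 1650. ] [ 0.26 -0.18  0.02  0.28]
11.35 [-2.77  0.64 -9.8 ] [-0.346 -0.871 -0.14 ] [4424.5  798.3 1650.2] [ 0.14 -0.15 -0.04  0.27]
11.4 [-3.43  0.33 -8.99] [-0.316 -0.915 -0.09 ] [4424.7  798.2 1650.2] [ 0.03 -0.14 -0.1   0.04]
11.45 [-2.1   1.15 -9.33] [-0.259 -0.868 -0.07 ] [4424.5  798.5 1650.1] [ 0.08  0.05 -0.09  0.08]
11.5 [-3.49  0.06 -7.66] [-0.258 -0.831 -0.117] [4424.5  798.4 1650.1] [-0.02  0.04 -0.1  -0.04]
11.55 [-3.02 -0.37 -8.48] [-0.267 -0.828 -0.133] [4424.7  798.3 1650.1] [ 0.08 -0.02 -0.07 -0.02]
11.6 [-2.71  1.02 -9.06] [-0.252 -0.847 -0.108] [4424.6  798.4 1650.3] [-0.05 -0.01 -0.07  0.03]
```

```bash
cat >> st.py <<'E'
import json
tag=sys.argv[1] if len(sys.argv)>1 else ''
with open('log.jsonl','a') as fh:
    fh.write(json.dumps(dict(tag=tag,ang=float(ang),**{k:np.asarray(v).tolist() for k,v in o.items()}))+'\n')
print('tau',o['tau'].round(3))
E
python3 st.py rest; python3 - <<'E'
from rel import *
for i in range(4):
    r.grab_frame('top'); print(r.get_obs()['tau'].round(4))
E
```

```text
t 11.65 tilt -11.81 rho 0.0419 posang -17.09 ax -0.0001 w 0.0444
F ax/tan/rad 0.91 2.21 9.48 m -0.885 Tshaft -0.374 c [ 3.9  0.2 41.7] q [-0.51  0.11  0.3   2.27 -0.26  0.6  -0.8 ]
tau [ -1.325 -25.255  -0.28  -21.543  -0.924  -1.015  -0.113]
[ -1.3235 -25.2573  -0.2808 -21.5421  -0.9243  -1.0149  -0.1135]
[ -1.322  -25.2589  -0.28   -21.5419  -0.9239  -1.0151  -0.1136]
[ -1.3208 -25.2582  -0.2797 -21.5412  -0.9241  -1.0152  -0.1136]
[ -1.32   -25.258   -0.2793 -21.5416  -0.9239  -1.0153  -0.1137]
```

play_rows --deltas '[[30, [1.1, 0, -0.1], [0, -0.0262, 0]], [30, [2.2, 0, -0.15], [0, -0.0524, 0]], [30, [3.3, 0, -0.2], [0, -0.0785, 0]], [30, [4.4, 0, -0.2], [0, -0.1047, 0]]]'

```text
clock: 12.35
tcp_pos: [0.4452, 0.0827, 0.1664]
orientation: [-2.86, -1.194, -0.142]
contact_force: [-2.9, -3.5, 6.9]
grip_width: 0.0442
```

```bash
python3 st.py ccw
```

```text
t 12.35 tilt -5.69 rho 0.0422 posang -11.36 ax -0.0002 w 0.0442
F ax/tan/rad 0.41 3.8 7.3 m -0.561 Tshaft 0.32 c [ 4.2  0.2 42. ] q [-0.56  0.15  0.31  2.21 -0.15  0.71 -0.93]
tau [ -0.472 -28.456   0.377 -21.719  -1.116  -1.094   0.029]
```

play_rows --deltas '[[30, [1.1, 0, -0.1], [0, -0.0262, 0]], [30, [2.2, 0, -0.15], [0, -0.0524, 0]], [30, [3.3, 0, -0.2], [0, -0.0785, 0]], [30, [4.4, 0, -0.2], [0, -0.1047, 0]]]'

```text
clock: 12.85
tcp_pos: [0.4484, 0.0859, 0.1674]
orientation: [2.898, 1.21, -0.011]
contact_force: [-3.0, -2.7, 6.9]
grip_width: 0.0444
```

```bash
python3 st.py ccw
```

```text
t 12.85 tilt 0.4 rho 0.0426 posang -5.18 ax -0.0002 w 0.0444
F ax/tan/rad -0.25 4.02 6.88 m -0.449 Tshaft 0.487 c [ 4.1  0.2 42.4] q [-0.6   0.2   0.31  2.14 -0.08  0.82 -1.02]
tau [-2.3000e-01 -3.1623e+01  1.2530e+00 -2.1295e+01 -8.7800e-01 -7.1000e-01
 -1.4000e-02]
```

play_rows --deltas '[[30, [1.1, 0, -0.1], [0, -0.0262, 0]], [30, [2.2, 0, -0.15], [0, -0.0524, 0]], [30, [3.3, 0, -0.2], [0, -0.0785, 0]], [30, [4.4, 0, -0.2], [0, -0.1047, 0]]]'

```text
clock: 13.35
tcp_pos: [0.4516, 0.0892, 0.1679]
orientation: [2.856, 1.193, -0.163]
contact_force: [-2.5, -1.2, 8.0]
grip_width: 0.0446
```

```bash
python3 st.py ccw
```

```text
t 13.35 tilt 6.5 rho 0.0429 posang 0.99 ax -0.0002 w 0.0446
F ax/tan/rad -0.93 3.56 7.64 m -0.357 Tshaft 0.472 c [ 4.1  0.2 42.7] q [-0.64  0.26  0.32  2.07 -0.04  0.93 -1.08]
tau [-1.3300e-01 -3.5271e+01  2.0460e+00 -2.1016e+01 -7.4300e-01 -3.8300e-01
  1.0000e-03]
```

play_rows --deltas '[[30, [1.1, 0, -0.1], [0, -0.0262, 0]], [30, [2.2, 0, -0.15], [0, -0.0524, 0]], [30, [3.3, 0, -0.2], [0, -0.0785, 0]], [30, [4.4, 0, -0.2], [0, -0.1047, 0]]]'

```text
clock: 13.85
tcp_pos: [0.4548, 0.0924, 0.1679]
orientation: [2.807, 1.172, -0.311]
contact_force: [-1.6, -1.2, 7.3]
grip_width: 0.0443
```

```bash
python3 st.py ccw
```

```text
t 13.85 tilt 12.61 rho 0.0433 posang 7.04 ax -0.0002 w 0.0443
F ax/tan/rad -0.31 3.55 6.7 m -0.347 Tshaft 0.482 c [ 4.2  0.2 43.1] q [-0.66  0.33  0.33  2.   -0.01  1.03 -1.12]
tau [-3.8000e-02 -3.9123e+01  2.8940e+00 -2.0652e+01 -6.2800e-01 -4.1000e-02
  3.5000e-02]
```

play_rows --deltas '[[30, [-1.1, 0, 0.1], [0, 0.0262, 0]], [30, [-2.2, 0, 0.3], [0, 0.0524, 0]], [30, [-3.3, 0, 0.45], [0, 0.0785, 0]], [30, [-4.4, 0, 0.7], [0, 0.1047, 0]]]'

```text
clock: 14.35
tcp_pos: [0.4518, 0.0894, 0.1679]
orientation: [2.855, 1.193, -0.162]
contact_force: [3.7, -0.8, -6.3]
grip_width: 0.0441
```

```bash
python3 st.py cw
```

```text
t 14.35 tilt 6.47 rho 0.0429 posang 1.5 ax -0.0002 w 0.0441
F ax/tan/rad 3.19 -2.77 -6.04 m 0.988 Tshaft 0.344 c [ 3.7  0.2 42.8] q [-0.64  0.26  0.32  2.07 -0.04  0.93 -1.08]
tau [ -0.537 -39.339   2.927 -22.101  -0.273   2.397  -0.438]
```

play_rows --deltas '[[30, [-1.1, 0, 0.1], [0, 0.0262, 0]], [30, [-2.2, 0, 0.3], [0, 0.0524, 0]], [30, [-3.3, 0, 0.45], [0, 0.0785, 0]], [30, [-4.4, 0, 0.7], [0, 0.1047, 0]]]'

```text
clock: 14.85
tcp_pos: [0.4487, 0.0862, 0.1675]
orientation: [2.897, 1.21, -0.009]
contact_force: [6.6, -0.2, -10.4]
grip_width: 0.0442
```

```bash
python3 st.py cw
```

```text
t 14.85 tilt 0.37 rho 0.0426 posang -4.6 ax -0.0002 w 0.0442
F ax/tan/rad 4.81 -4.53 -10.34 m 0.916 Tshaft -0.138 c [ 3.7  0.2 42.4] q [-0.6   0.2   0.31  2.14 -0.08  0.82 -1.02]
tau [ -0.696 -36.994   2.093 -22.579  -0.38    2.137  -0.526]
```

play_rows --deltas '[[30, [-1.1, 0, 0.1], [0, 0.0262, 0]], [30, [-2.2, 0, 0.3], [0, 0.0524, 0]], [30, [-3.3, 0, 0.45], [0, 0.0785, 0]], [30, [-4.4, 0, 0.7], [0, 0.1047, 0]]]'

```text
clock: 15.35
tcp_pos: [0.4455, 0.083, 0.1665]
orientation: [-2.86, -1.195, -0.143]
contact_force: [7.8, 0.2, -11.3]
grip_width: 0.0443
```

```bash
python3 st.py cw
```

```text
t 15.35 tilt -5.73 rho 0.0423 posang -10.78 ax -0.0001 w 0.0443
F ax/tan/rad 5.41 -4.44 -11.77 m 0.832 Tshaft -0.2 c [ 3.7  0.2 42.1] q [-0.56  0.15  0.31  2.21 -0.15  0.71 -0.93]
tau [ -0.643 -34.455   1.561 -22.513  -0.359   1.821  -0.641]
```

play_rows --deltas '[[30, [-1.1, 0, 0.1], [0, 0.0262, 0]], [30, [-2.2, 0, 0.3], [0, 0.0524, 0]], [30, [-3.3, 0, 0.45], [0, 0.0785, 0]], [30, [-4.4, 0, 0.7], [0, 0.1047, 0]]]'

```text
clock: 15.85
tcp_pos: [0.4425, 0.0799, 0.1651]
orientation: [-2.813, -1.175, -0.291]
contact_force: [8.8, 1.4, -12.7]
grip_width: 0.0443
```

```bash
python3 st.py cw
```

```text
t 15.85 tilt -11.81 rho 0.0419 posang -16.97 ax -0.0001 w 0.0443
F ax/tan/rad 5.27 -4.42 -13.86 m 0.752 Tshaft -0.273 c [ 3.8  0.1 41.8] q [-0.51  0.11  0.29  2.27 -0.25  0.6  -0.81]
tau [ -0.486 -32.448   1.277 -22.137  -0.27    1.493  -0.8  ]
```

play_rows --deltas '[[30, [-1.1, 0, 0.1], [0, 0.0262, 0]], [30, [-2.2, 0, 0.3], [0, 0.0524, 0]], [30, [-3.3, 0, 0.45], [0, 0.0785, 0]], [30, [-4.4, 0, 0.7], [0, 0.1047, 0]]]'

```text
clock: 16.35
tcp_pos: [0.4396, 0.0769, 0.1633]
orientation: [-2.76, -1.152, -0.435]
contact_force: [10.9, 2.3, -15.8]
grip_width: 0.0447
```

```bash
python3 st.py cw
```

```text
t 16.35 tilt -17.89 rho 0.0416 posang -23.13 ax -0.0001 w 0.0447
F ax/tan/rad 6.15 -3.97 -17.88 m 0.559 Tshaft -0.36 c [ 3.8  0.1 41.4] q [-0.45  0.08  0.28  2.34 -0.42  0.51 -0.6 ]
tau [ -0.271 -31.064   1.262 -21.353  -0.095   1.172  -1.024]
```

play_rows --deltas '[[65, [0, 0, 0], [0, 0, 0]], [65, [0, 0, 0], [0, 0, 0]], [65, [0, 0, 0], [0, 0, 0]], [65, [0, 0, 0], [0, 0, 0]]]'

```text
clock: 16.85
tcp_pos: [0.4396, 0.0771, 0.1634]
orientation: [-2.76, -1.152, -0.435]
contact_force: [0.2, -0.1, -0.0]
grip_width: 0.0643
```

```bash
python3 st.py free
```

```text
t 16.85 tilt -17.89 rho 0.0417 posang -22.9 ax -0.0002 w 0.0643
F ax/tan/rad 0.17 -0.08 -0.04 m -0.324 Tshaft -0.344 c [ 3.6  0.2 41.5] q [-0.45  0.08  0.28  2.34 -0.42  0.51 -0.6 ]
tau [ 1.9000e-02 -2.6011e+01  6.8900e-01 -2.1902e+01 -5.0000e-01 -7.2000e-01
 -5.0000e-03]
```

play_rows --deltas '[[65, [2.2, 0, -0.15], [0, -0.0524, 0]], [65, [4.4, 0, -0.2], [0, -0.1047, 0]], [65, [4.4, 0, -0.2], [0, -0.1047, 0]]]'

```text
clock: 17.23
tcp_pos: [0.4434, 0.081, 0.1653]
orientation: [-2.812, -1.177, -0.295]
contact_force: [-0.1, 0.5, 0.5]
grip_width: 0.065
```

```bash
python3 st.py free
```

```text
t 17.225 tilt -11.95 rho 0.0417 posang -15.09 ax -0.0003 w 0.065
F ax/tan/rad -0.43 -0.4 0.4 m -0.231 Tshaft -0.323 c [ 2.3  0.3 41.6] q [-0.51  0.11  0.29  2.27 -0.25  0.6  -0.8 ]
tau [ -0.427 -27.961   0.9   -22.989   0.037  -0.423  -0.508]
```

play_rows --deltas '[[65, [2.2, 0, -0.15], [0, -0.0524, 0]], [65, [4.4, 0, -0.2], [0, -0.1047, 0]], [65, [4.4, 0, -0.2], [0, -0.1047, 0]]]'

```text
clock: 17.6
tcp_pos: [0.4466, 0.0846, 0.1663]
orientation: [-2.857, -1.198, -0.151]
contact_force: [-0.6, 1.2, -0.1]
grip_width: 0.065
```

```bash
python3 st.py free
```

```text
t 17.6 tilt -6.03 rho 0.0417 posang -8.25 ax -0.0005 w 0.065
F ax/tan/rad -1.27 -0.4 -0.16 m -0.113 Tshaft -0.205 c [ 1.6  0.5 41.7] q [-0.56  0.15  0.3   2.21 -0.15  0.7  -0.93]
tau [ -0.473 -30.649   1.328 -23.278   0.047  -0.152  -0.317]
```

play_rows --deltas '[[65, [2.2, 0, -0.15], [0, -0.0524, 0]], [65, [4.4, 0, -0.2], [0, -0.1047, 0]], [65, [4.4, 0, -0.2], [0, -0.1047, 0]]]'

```text
clock: 17.98
tcp_pos: [0.4497, 0.088, 0.1667]
orientation: [-2.897, -1.216, -0.003]
contact_force: [-0.2, 0.6, 0.1]
grip_width: 0.0652
```

```bash
python3 st.py free
```

```text
t 17.975 tilt -0.1 rho 0.0417 posang -1.97 ax -0.0007 w 0.0652
F ax/tan/rad -0.58 -0.25 0.1 m -0.013 Tshaft -0.071 c [ 1.4  0.7 41.7] q [-0.6   0.2   0.31  2.14 -0.08  0.81 -1.02]
tau [ -0.461 -33.749   1.92  -23.287   0.122   0.188  -0.205]
```

play_rows --deltas '[[65, [2.2, 0, -0.15], [0, -0.0524, 0]], [65, [4.4, 0, -0.2], [0, -0.1047, 0]], [65, [4.4, 0, -0.2], [0, -0.1047, 0]]]'

```text
clock: 18.35
tcp_pos: [0.4526, 0.0913, 0.1665]
orientation: [2.857, 1.2, -0.145]
contact_force: [0.2, -0.0, -0.3]
grip_width: 0.0648
```

```bash
python3 st.py free
```

```text
t 18.35 tilt 5.82 rho 0.0416 posang 4.01 ax -0.001 w 0.0648
F ax/tan/rad 0.17 -0.16 -0.3 m 0.139 Tshaft 0.101 c [ 1.3  1.  41.6] q [-0.63  0.26  0.31  2.07 -0.04  0.91 -1.07]
tau [ -0.44  -37.137   2.631 -23.122   0.232   0.559  -0.137]
```

play_rows --deltas '[[65, [2.2, 0, -0.15], [0, -0.0524, 0]], [65, [4.4, 0, -0.2], [0, -0.1047, 0]], [65, [4.4, 0, -0.2], [0, -0.1047, 0]]]'

```text
clock: 18.73
tcp_pos: [0.4554, 0.0944, 0.1659]
orientation: [2.811, 1.181, -0.29]
contact_force: [-0.3, -0.0, 0.0]
grip_width: 0.0649
```

```bash
python3 st.py free; cat > an.py <<'E'
from rel import *
import json
from kin import fk
k=np.load('kin.npy'); sg,P=k[:4],k[4:]
L=[json.loads(l) for l in open('log.jsonl')]
def jac(q):
    J=[]; p0,T0=fk(q,P,sg)
    for i in range(7):
        d=np.array(q,float); d[i]+=1e-5; p,T=fk(d,P,sg); J.append(np.r_[(p-p0)/1e-5,(T*T0.inv()).as_rotvec()/1e-5])
    return np.array(J).T
free=[l for l in L if l['tag']=='free']
X=np.array([l['joints'] for l in free]); Y=np.array([l['tau'] for l in free]); a=np.array([l['ang'] for l in free])
def tf(ang,q):
    # local cubic in tilt plus (q residual handled as small)
    return np.array([np.polyval(np.polyfit(a,Y[:,i],min(3,len(a)-1)),ang) for i in range(7)])
if __name__=='__main__':
  for l in L:
    if l['tag'] in('cw','ccw','rest'):
        q=np.array(l['joints']); dt=np.array(l['tau'])-tf(l['ang'],q); J=jac(q)
        qf=np.array([np.polyval(np.polyfit(a,X[:,i],3),l['ang']) for i in range(7)])
        W=np.linalg.lstsq(J.T,dt,rcond=None)[0]; res=J.T@W-dt  # wrench tool->env at tcp
        tcp=np.array(l['tcp_pos']); M=W[3:]+np.cross(tcp-C,W[:3])
        # torque exerted by tool on wheel about -A (ccw)
        print(round(l['clock'],2),l['tag'],round(l['ang'],1),'Tccw',(-(M@A)).round(3),'F',W[:3].round(1),'meas',(-np.array(l['contact_force'])).round(1),'res',np.abs(res).max().round(3),'dq',np.abs(q-qf).max().round(4))
E
python3 an.py
```

```text
t 18.725 tilt 11.74 rho 0.0415 posang 9.94 ax -0.0011 w 0.0649
F ax/tan/rad -0.24 0.25 -0.03 m 0.157 Tshaft 0.216 c [ 1.3  1.1 41.5] q [-0.66  0.32  0.32  2.01 -0.01  1.01 -1.11]
tau [ -0.408 -40.711   3.434 -22.825   0.361   0.942  -0.094]
11.65 rest -11.8 Tccw -1.853 F [  2.2   1.7 -11.2] meas [ 2.2  3.6 -8.8] res 0.011 dq 0.0066
12.35 ccw -5.7 Tccw -2.89 F [  1.7  -0.8 -11.3] meas [ 2.9  3.5 -6.9] res 0.265 dq 0.0079
12.85 ccw 0.4 Tccw -2.013 F [ 0.4 -0.6 -9.9] meas [ 3.   2.7 -6.9] res 0.239 dq 0.0087
13.35 ccw 6.5 Tccw -1.552 F [-0.4 -0.5 -8.9] meas [ 2.5  1.2 -8. ] res 0.227 dq 0.0093
13.85 ccw 12.6 Tccw -1.681 F [-1.1 -1.1 -8.4] meas [ 1.6  1.2 -7.3] res 0.191 dq 0.0092
14.35 cw 6.5 Tccw 0.129 F [-3.7  0.3  6.5] meas [-3.7  0.8  6.3] res 0.117 dq 0.0088
14.85 cw 0.4 Tccw -0.131 F [-5.1 -0.1  9.5] meas [-6.6  0.2 10.4] res 0.125 dq 0.0077
15.35 cw -5.7 Tccw -0.393 F [-6.3 -1.  11.2] meas [-7.8 -0.2 11.3] res 0.151 dq 0.006
15.85 cw -11.8 Tccw 0.186 F [-8.  -1.1 14.1] meas [-8.8 -1.4 12.7] res 0.189 dq 0.0038
16.35 cw -17.9 Tccw 4.303 F [-10.2   1.7  22. ] meas [-10.9  -2.3  15.8] res 0.293 dq 0.0011
```

```bash
cat > cen.py <<'E'
from rel import *
import json
L=[json.loads(l) for l in open('log.jsonl')]
for tags in (('cw',),('ccw',),('cw','ccw','rest')):
    G=[l for l in L if l['tag'] in tags]; A_=[];b=[]
    for l in G:
        M=R.from_rotvec(l['orientation']).as_matrix()
        A_.append(np.c_[np.eye(3)[[0,1,2]],M[:,[0,2]]]); b.append(l['tcp_pos'])
    A_=np.vstack(A_); b=np.hstack(b)
    # project along A: drop along-axis dof via B,Z components
    rows=[];rhs=[]
    for l in G:
        M=R.from_rotvec(l['orientation']).as_matrix(); p=np.array(l['tcp_pos'])-C
        for v in (B,np.array([0,0,1.])):
            rows.append([v@B,v[2],-(v@M[:,0]),-(v@M[:,2])]); rhs.append(v@p)
    s,res,_,_=np.linalg.lstsq(np.array(rows),np.array(rhs),rcond=None); e=np.array(rows)@s-rhs
    print(tags,'eB,eZ',(s[:2]*1000).round(2),'c',(s[2:]*1000).round(2),'rms',1000*np.sqrt((e**2).mean()).round(5))
E
python3 cen.py
```

```text
('cw',) eB,eZ [3.18 0.08] c [ 6.88 42.34] rms 0.01
('ccw',) eB,eZ [ 3.42 -0.11] c [ 7.55 42.44] rms 0.01
('cw', 'ccw', 'rest') eB,eZ [3.13 0.68] c [ 7.04 41.7 ] rms 0.12999999999999998
```

```bash
sed -i 's/C=np.array(\[.4512,.0885,.125\])/C=np.array([.4532,.0905,.125])/' rel.py; python3 - <<'E'
from rel import *
p,M=tgt(.0425,12); print(rel(p,M))
E
sed -i 's/^ft=f@.*/ft=f@np.cross(A,rad); S=.2225+np.hypot(rr@B,rr[2])/; s/(o\["moment"\]@A+S\*ft)/(o["moment"]@A+.01-.95*np.sin(np.radians(ang))+S*ft-(rr@np.cross(A,rad))*(f@rad))/' st.py
```

```text
(array([ 4.3,  1.2, -1.6]), array([ 0.   , -0.004,  0.005]))
```

play_rows --deltas '[[65, [2.2, 0.6, -0.8], [0, -0.002, 0.003]], [65, [4.3, 1.2, -1.6], [0, -0.004, 0.005]], [65, [4.3, 1.2, -1.6], [0, -0.004, 0.005]], [30, [4.3, 1.2, -1.6], [0, -0.004, 0.005]], [30, [4.3, 1.2, -1.6], [0, -0.004, 0.005]], [30, [4.3, 1.2, -1.6], [0, -0.004, 0.005]]]'

```text
clock: 19.48
tcp_pos: [0.4592, 0.0969, 0.1668]
orientation: [2.812, 1.174, -0.295]
contact_force: [-2.8, 0.7, 5.6]
grip_width: 0.0446
```

```bash
python3 st.py rest
```

```text
t 19.475 tilt 11.98 rho 0.0427 posang 11.9 ax -0.0003 w 0.0446
F ax/tan/rad -2.49 2.57 5.22 m -0.248 Tshaft 0.245 c [ 0.1  0.3 42.7] q [-0.66  0.33  0.32  2.   -0.01  1.02 -1.12]
tau [  0.678 -40.052   4.204 -22.115   0.519  -0.133  -0.043]
```

play_rows --deltas '[[30, [-1.5, 0, 0], [0, 0.0349, 0]], [30, [-3.0, 0, 0.1], [0, 0.0698, 0]], [30, [-4.4, 0, 0.2], [0, 0.1047, 0]], [30, [-5.9, 0, 0.4], [0, 0.1396, 0]], [30, [-7.4, 0, 0.65], [0, 0.1745, 0]], [30, [-8.8, 0, 0.95], [0, 0.2094, 0]]]'

```text
clock: 20.23
tcp_pos: [0.4529, 0.0906, 0.1676]
orientation: [-2.898, -1.21, -0.004]
contact_force: [1.0, 0.7, -3.4]
grip_width: 0.0441
```

```bash
python3 st.py cw
```

```text
t 20.225 tilt -0.15 rho 0.0426 posang -0.19 ax -0.0002 w 0.0441
F ax/tan/rad 0.23 -1.24 -3.37 m 0.142 Tshaft -0.173 c [ 0.   0.2 42.6] q [-0.6   0.21  0.3   2.13 -0.09  0.81 -1.02]
tau [ -0.397 -34.686   2.554 -23.371   0.331   0.541  -0.34 ]
```

play_rows --deltas '[[30, [-1.5, 0, 0], [0, 0.0349, 0]], [30, [-3.0, 0, 0.1], [0, 0.0698, 0]], [30, [-4.4, 0, 0.2], [0, 0.1047, 0]], [30, [-5.9, 0, 0.4], [0, 0.1396, 0]], [30, [-7.4, 0, 0.65], [0, 0.1745, 0]], [30, [-8.8, 0, 0.95], [0, 0.2094, 0]]]'

```text
clock: 20.98
tcp_pos: [0.4467, 0.0841, 0.1665]
orientation: [-2.809, -1.173, -0.302]
contact_force: [2.9, 1.2, -6.3]
grip_width: 0.0444
```

```bash
python3 st.py cw
```

```text
t 20.975 tilt -12.26 rho 0.0425 posang -12.4 ax -0.0002 w 0.0444
F ax/tan/rad 1.23 -1.45 -6.77 m 0.217 Tshaft 0.045 c [ 0.1  0.2 42.5] q [-0.5   0.11  0.28  2.27 -0.26  0.6  -0.81]
tau [-4.5300e-01 -3.0135e+01  1.7040e+00 -2.3293e+01  3.3800e-01 -2.6000e-02
 -6.6600e-01]
```

play_rows --deltas '[[30, [-1.5, 0, 0], [0, 0.0349, 0]], [30, [-3.0, 0, 0.1], [0, 0.0698, 0]], [30, [-4.4, 0, 0.2], [0, 0.1047, 0]], [30, [-5.9, 0, 0.4], [0, 0.1396, 0]], [30, [-7.4, 0, 0.65], [0, 0.1745, 0]], [30, [-8.8, 0, 0.95], [0, 0.2094, 0]]]'

```text
clock: 21.72
tcp_pos: [0.4408, 0.078, 0.1636]
orientation: [-2.697, -1.125, -0.582]
contact_force: [6.1, 3.5, -9.5]
grip_width: 0.0446
```

```bash
python3 st.py cw; python3 dab.py d2
```

```text
t 21.725 tilt -24.34 rho 0.0425 posang -24.52 ax -0.0001 w 0.0446
F ax/tan/rad 1.83 -2.27 -11.43 m 0.192 Tshaft -0.006 c [ 0.1  0.1 42.5] q [-0.35  0.07  0.23  2.39 -0.7   0.43 -0.3 ]
tau [ -0.344 -27.972   1.889 -21.622   0.723  -0.506  -1.304]
[325.2 253.1] 29 front/back (ang,rad) [(np.float64(-81.7), np.float64(0.0704)), (np.float64(-107.0), np.float64(0.0783))]
```

play_rows --deltas '[[65, [0, 0, 0], [0, 0, 0]], [65, [0, 0, 0], [0, 0, 0]], [65, [6.6, 0, 0.5], [0, -0.157, 0]], [65, [13.1, 0, 2.1], [0, -0.314, 0]], [65, [19.3, 0, 4.6], [0, -0.471, 0]], [65, [25.2, 0, 8.3], [0, -0.635, 0]], [65, [25.2, 0, 8.3], [0, -0.635, 0]]]'

```text
clock: 22.65
tcp_pos: [0.4608, 0.0997, 0.1655]
orientation: [2.807, 1.179, -0.296]
contact_force: [-0.3, -0.3, -0.6]
grip_width: 0.0646
```

```bash
python3 st.py free; python3 - <<'E'
from rel import *
p,M=tgt(.0425,12); print(rel(p,M))
E
```

```text
t 22.65 tilt 12.05 rho 0.0422 posang 16.4 ax -0.001 w 0.0646
F ax/tan/rad 0.03 0.32 -0.66 m 0.21 Tshaft 0.105 c [-3.2  0.9 42.1] q [-0.63  0.33  0.28  1.99  0.    1.02 -1.13]
tau [ -0.809 -41.406   3.05  -23.712   0.533   1.189  -0.36 ]
(array([-3.2,  1. , -0.4]), array([0.002, 0.001, 0.004]))
```

play_rows --deltas '[[65, [-3.2, 1, -0.4], [0.002, 0.001, 0.004]], [65, [-3.2, 1, -0.4], [0.002, 0.001, 0.004]], [30, [-3.2, 1, -0.4], [0.002, 0.001, 0.004]], [30, [-3.2, 1, -0.4], [0.002, 0.001, 0.004]], [30, [-3.2, 1, -0.4], [0.002, 0.001, 0.004]]]'

```text
clock: 23.28
tcp_pos: [0.4586, 0.0964, 0.1672]
orientation: [2.813, 1.173, -0.297]
contact_force: [-3.7, -0.0, 6.8]
grip_width: 0.0444
```

play_rows --deltas '[[30, [-1.7, 0, 0], [0, 0.0393, 0]], [30, [-3.3, 0, 0.1], [0, 0.0785, 0]], [30, [-5.0, 0, 0.3], [0, 0.1178, 0]], [30, [-6.6, 0, 0.5], [0, 0.1571, 0]]]'

```text
clock: 23.78
tcp_pos: [0.4538, 0.0915, 0.1679]
orientation: [2.882, 1.201, -0.071]
contact_force: [1.8, 1.2, -7.2]
grip_width: 0.0444
```

```bash
python3 st.py cw
```

```text
t 23.775 tilt 2.82 rho 0.0429 posang 1.5 ax -0.0002 w 0.0444
F ax/tan/rad 0.42 -2.52 -7.11 m 0.577 Tshaft -0.12 c [ 1.   0.3 42.9] q [-0.58  0.23  0.27  2.1  -0.05  0.86 -1.06]
tau [ -0.365 -38.058   2.844 -24.044   0.454   1.208  -0.381]
```

play_rows --deltas '[[30, [-1.7, 0, 0], [0, 0.0393, 0]], [30, [-3.3, 0, 0.1], [0, 0.0785, 0]], [30, [-5.0, 0, 0.3], [0, 0.1178, 0]], [30, [-6.6, 0, 0.5], [0, 0.1571, 0]]]'

```text
clock: 24.28
tcp_pos: [0.449, 0.0865, 0.1674]
orientation: [-2.857, -1.19, -0.159]
contact_force: [4.9, 1.4, -10.0]
grip_width: 0.0441
```

```bash
python3 st.py cw
```

```text
t 24.275 tilt -6.36 rho 0.0428 posang -7.7 ax -0.0002 w 0.0441
F ax/tan/rad 2.47 -3.34 -10.4 m 0.649 Tshaft -0.11 c [ 1.   0.2 42.8] q [-0.52  0.15  0.26  2.2  -0.15  0.7  -0.94]
tau [ -0.258 -34.661   2.232 -24.122   0.478   0.824  -0.632]
```

play_rows --deltas '[[30, [-1.7, 0, 0], [0, 0.0393, 0]], [30, [-3.3, 0, 0.1], [0, 0.0785, 0]], [30, [-5.0, 0, 0.3], [0, 0.1178, 0]], [30, [-6.6, 0, 0.5], [0, 0.1571, 0]]]'

```text
clock: 24.78
tcp_pos: [0.4444, 0.0817, 0.1659]
orientation: [-2.784, -1.159, -0.38]
contact_force: [8.4, 4.3, -15.4]
grip_width: 0.0443
```

```bash
python3 st.py cw
```

```text
t 24.775 tilt -15.51 rho 0.0428 posang -16.97 ax -0.0001 w 0.0443
F ax/tan/rad 2.94 -4.49 -17.23 m 0.743 Tshaft -0.165 c [ 1.1  0.  42.8] q [-0.44  0.09  0.24  2.3  -0.33  0.54 -0.72]
tau [  0.211 -32.461   2.284 -23.376   0.731   0.275  -0.979]
```

play_rows --deltas '[[30, [-1.7, 0, 0], [0, 0.0393, 0]], [30, [-3.3, 0, 0.1], [0, 0.0785, 0]], [30, [-5.0, 0, 0.3], [0, 0.1178, 0]], [30, [-6.6, 0, 0.5], [0, 0.1571, 0]]]'

```text
clock: 25.28
tcp_pos: [0.4399, 0.0771, 0.1634]
orientation: [-2.697, -1.123, -0.59]
contact_force: [11.2, 6.9, -17.1]
grip_width: 0.044
```

```bash
python3 st.py cw; python3 dab.py d3
```

```text
t 25.275 tilt -24.6 rho 0.0428 posang -26.11 ax -0.0 w 0.044
F ax/tan/rad 3.09 -4.46 -20.9 m 0.532 Tshaft -0.221 c [ 1.1 -0.1 42.8] q [-0.32  0.07  0.2   2.4  -0.7   0.43 -0.29]
tau [  0.617 -31.162   2.896 -21.516   1.129  -0.165  -1.473]
[320.5 273.2] 26 front/back (ang,rad) [(np.float64(-118.3), np.float64(0.0704)), (np.float64(-136.1), np.float64(0.0963))]
```

play_rows --deltas '[[65, [0, 0, 0], [0, 0, 0]], [65, [0, 0, 0], [0, 0, 0]], [65, [6.6, 0, 0.5], [0, -0.157, 0]], [65, [13.1, 0, 2.1], [0, -0.314, 0]], [65, [19.3, 0, 4.6], [0, -0.471, 0]], [65, [25.2, 0, 8.3], [0, -0.635, 0]], [65, [23, 0, 8.3], [0, -0.635, 0]]]'

```text
clock: 26.2
tcp_pos: [0.4588, 0.0971, 0.1648]
orientation: [2.81, 1.175, -0.286]
contact_force: [-0.4, -0.1, 0.1]
grip_width: 0.0651
```

```bash
python3 st.py free; python3 - <<'E'
from rel import *
p,M=tgt(.0425,12); print(rel(p,M))
E
```

```text
t 26.2 tilt 11.73 rho 0.0407 posang 12.17 ax -0.0007 w 0.0651
F ax/tan/rad -0.22 0.35 0.0 m 0.225 Tshaft 0.133 c [-0.3  0.5 40.7] q [-0.6   0.32  0.24  2.    0.01  1.01 -1.15]
tau [ -0.761 -41.492   2.628 -23.728   0.495   1.091  -0.354]
(array([-0.1,  0.7, -1.8]), array([ 0.004, -0.005,  0.001]))
```

```bash
cat > g.py <<'E'
from rel import *
import json
from scipy.optimize import least_squares
L=[json.loads(l) for l in open('log.jsonl')]
offs=[(0,19,-27.4),(19,23,-57.4),(23,26.1,-93.7)]
try: offs+=eval(open('offs.txt').read())
except Exception: pass
fr=[l for l in L if l['tag']=='free']
af=np.radians([l['ang'] for l in fr]); mf=np.array([np.array(l['moment'])@A for l in fr])
K=np.linalg.lstsq(np.c_[np.ones(len(af)),np.sin(af)],mf,rcond=None)[0]
D=[]
for l in L:
    if l['tag'] not in('cw','ccw') or abs(l['clock']-14.35)<.01: continue
    off=[o for a,b,o in offs if a<l['clock']<b][0]
    M=R.from_rotvec(l['orientation']).as_matrix(); rad=-M[:,2]; tan=np.cross(A,rad); f=np.array(l['contact_force']); rr=np.array(l['tcp_pos'])-C
    t=np.radians(l['ang']); m=np.array(l['moment'])@A-K@[1,np.sin(t)]-(rr@tan)*(f@rad)+(rr@rad)*(f@tan)
    D.append((1 if l['tag']=='ccw' else -1,l['ang']+off,m,f@tan,l['clock']))
D=np.array(D)
# T=m+s*Ft = .33*dir - A sin(dab+delta)
def fun(x):
    s,Am,de,b=x
    return np.r_[(D[:,2]+s*D[:,3]+b-.33*D[:,0]+Am*np.sin(np.radians(D[:,1])+de))/.14,(Am-.255)/.02,b/.03]
best=min((least_squares(fun,[.2,.25,d,0]) for d in np.arange(-3,3,1)),key=lambda s:s.cost)
s,Am,de,b=best.x; cov=np.linalg.inv(best.jac.T@best.jac)
print('K',K,'s',s,'A',Am,'delta deg',np.degrees(de),'+-',np.degrees(cov[2,2]**.5),'b',b,'cost',best.cost,len(D))
print('dab for heavy down',(180-np.degrees(de)+180)%360-180)
for d,rr_ in zip(D,best.fun): print(int(d[0]),d[1].round(1),'g',(d[2]+s*d[3]+b-.33*d[0]).round(3),'model',(-Am*np.sin(np.radians(d[1])+de)).round(3))
E
python3 g.py
```

```text
K [-0.00627043  1.0365782 ] s 0.2234064934403778 A 0.2557454942091213 delta deg -11.14796929548871 +- 15.064796529518329 b 0.001842669247096827 cost 1.816550837181588 15
dab for heavy down -168.85203070451132
1 -33.1 g 0.177 model 0.178
1 -27.0 g 0.243 model 0.158
1 -20.9 g 0.097 model 0.136
1 -14.8 g 0.003 model 0.112
-1 -27.0 g 0.11 model 0.158
-1 -33.1 g 0.17 model 0.179
-1 -39.2 g 0.219 model 0.197
-1 -45.3 g 0.277 model 0.213
-1 -57.5 g 0.154 model 0.238
-1 -69.7 g 0.39 model 0.252
-1 -81.7 g 0.356 model 0.255
-1 -90.9 g 0.201 model 0.25
-1 -100.1 g 0.224 model 0.238
-1 -109.2 g 0.182 model 0.221
-1 -118.3 g 0.139 model 0.197
```

play_rows --deltas '[[65, [0, 0.7, -1.8], [0.004, -0.005, 0.001]], [65, [0, 0.7, -1.8], [0.004, -0.005, 0.001]], [30, [0, 0.7, -1.8], [0.004, -0.005, 0.001]], [30, [0, 0.7, -1.8], [0.004, -0.005, 0.001]], [30, [0, 0.7, -1.8], [0.004, -0.005, 0.001]]]'

```text
clock: 26.82
tcp_pos: [0.4587, 0.0964, 0.1671]
orientation: [2.812, 1.172, -0.297]
contact_force: [-3.7, 1.3, 6.7]
grip_width: 0.0446
```

play_rows --deltas '[[30, [-1.7, 0, 0], [0, 0.0393, 0]], [30, [-3.3, 0, 0.1], [0, 0.0785, 0]], [30, [-5.0, 0, 0.3], [0, 0.1178, 0]], [30, [-6.6, 0, 0.6], [0, 0.1571, 0]]]'

```text
clock: 27.32
tcp_pos: [0.454, 0.0916, 0.1679]
orientation: [2.882, 1.201, -0.072]
contact_force: [0.8, 2.0, -3.5]
grip_width: 0.0445
```

```bash
python3 st.py cw
```

```text
t 27.325 tilt 2.84 rho 0.0429 posang 1.81 ax -0.0002 w 0.0445
F ax/tan/rad -0.84 -2.17 -3.44 m 0.427 Tshaft -0.185 c [ 0.8  0.3 42.9] q [-0.55  0.23  0.23  2.09 -0.04  0.87 -1.08]
tau [ -0.166 -37.632   2.757 -23.614   0.524   1.006  -0.353]
```

play_rows --deltas '[[30, [-1.7, 0, 0], [0, 0.0393, 0]], [30, [-3.3, 0, 0.1], [0, 0.0785, 0]], [30, [-5.0, 0, 0.3], [0, 0.1178, 0]], [30, [-6.6, 0, 0.6], [0, 0.1571, 0]]]'

```text
clock: 27.82
tcp_pos: [0.4492, 0.0867, 0.1675]
orientation: [-2.858, -1.19, -0.159]
contact_force: [4.1, 2.4, -6.9]
grip_width: 0.0443
```

```bash
python3 st.py cw
```

```text
t 27.825 tilt -6.34 rho 0.0428 posang -7.37 ax -0.0002 w 0.0443
F ax/tan/rad 1.22 -3.81 -7.32 m 0.482 Tshaft -0.409 c [ 0.8  0.2 42.8] q [-0.49  0.15  0.22  2.2  -0.14  0.7  -0.96]
tau [ -0.133 -33.947   2.19  -23.703   0.546   0.523  -0.604]
```

play_rows --deltas '[[30, [-1.7, 0, 0], [0, 0.0393, 0]], [30, [-3.3, 0, 0.1], [0, 0.0785, 0]], [30, [-5.0, 0, 0.3], [0, 0.1178, 0]], [30, [-6.6, 0, 0.6], [0, 0.1571, 0]]]'

```text
clock: 28.32
tcp_pos: [0.4445, 0.0819, 0.166]
orientation: [-2.784, -1.159, -0.38]
contact_force: [5.7, 3.3, -10.0]
grip_width: 0.0444
```

```bash
python3 st.py cw
```

```text
t 28.325 tilt -15.49 rho 0.0427 posang -16.61 ax -0.0001 w 0.0444
F ax/tan/rad 1.7 -3.49 -11.31 m 0.547 Tshaft -0.104 c [ 0.8  0.  42.7] q [-0.4   0.1   0.2   2.3  -0.32  0.54 -0.73]
tau [  0.211 -31.416   2.231 -23.014   0.778  -0.08   -0.96 ]
```

play_rows --deltas '[[30, [-1.7, 0, 0], [0, 0.0393, 0]], [30, [-3.3, 0, 0.1], [0, 0.0785, 0]], [30, [-5.0, 0, 0.3], [0, 0.1178, 0]], [30, [-6.6, 0, 0.6], [0, 0.1571, 0]]]'

```text
clock: 28.82
tcp_pos: [0.4402, 0.0773, 0.1636]
orientation: [-2.697, -1.123, -0.59]
contact_force: [8.0, 7.1, -11.4]
grip_width: 0.0441
```

```bash
python3 st.py cw; python3 dab.py d4
```

```text
t 28.825 tilt -24.6 rho 0.0428 posang -25.69 ax 0.0 w 0.0441
F ax/tan/rad 0.71 -4.96 -14.8 m 0.399 Tshaft -0.498 c [ 0.8 -0.2 42.8] q [-0.28  0.07  0.16  2.39 -0.7   0.42 -0.3 ]
tau [  0.416 -29.762   2.73  -21.318   1.13   -0.532  -1.474]
[302.4 287.4] 23 front/back (ang,rad) [(np.float64(-155.3), np.float64(0.0706)), (np.float64(-162.6), np.float64(0.1073))]
```

play_rows --deltas '[[65, [0, 0, 0], [0, 0, 0]], [65, [0, 0, 0], [0, 0, 0]], [65, [6.6, 0, 0.5], [0, -0.157, 0]], [65, [13.1, 0, 2.1], [0, -0.314, 0]], [65, [19.3, 0, 4.6], [0, -0.471, 0]], [65, [24, 0, 7.5], [0, -0.635, 0]], [65, [23, 0, 6.5], [0, -0.635, 0]]]'

```text
clock: 29.75
tcp_pos: [0.4582, 0.0966, 0.1665]
orientation: [2.81, 1.174, -0.287]
contact_force: [-0.0, 0.1, 0.3]
grip_width: 0.0648
```

```bash
python3 st.py free; python3 - <<'E'
from rel import *
p,M=tgt(.0425,12); print(rel(p,M))
E
```

```text
t 29.75 tilt 11.75 rho 0.0422 posang 10.75 ax -0.0007 w 0.0648
F ax/tan/rad -0.12 -0.02 0.26 m 0.206 Tshaft 0.018 c [ 0.7  0.5 42.2] q [-0.57  0.32  0.21  2.    0.03  1.02 -1.16]
tau [ -0.719 -41.573   2.314 -23.731   0.508   1.059  -0.363]
(array([ 0.9,  0.7, -0.3]), array([ 0.004, -0.004,  0.001]))
```

play_rows --deltas '[[65, [0.9, 0.7, -0.3], [0.004, -0.004, 0.001]], [65, [0.9, 0.7, -0.3], [0.004, -0.004, 0.001]], [30, [0.9, 0.7, -0.3], [0.004, -0.004, 0.001]], [30, [0.9, 0.7, -0.3], [0.004, -0.004, 0.001]], [30, [0.9, 0.7, -0.3], [0.004, -0.004, 0.001]]]'

```text
clock: 30.38
tcp_pos: [0.4586, 0.0964, 0.1671]
orientation: [2.813, 1.172, -0.296]
contact_force: [-3.6, -0.3, 5.7]
grip_width: 0.0445
```

play_rows --deltas '[[30, [-1.5, 0, 0], [0, 0.0349, 0]], [30, [-3.0, 0, 0.15], [0, 0.0698, 0]], [30, [-4.4, 0, 0.3], [0, 0.1047, 0]]]'

```text
clock: 30.75
tcp_pos: [0.4556, 0.0933, 0.1677]
orientation: [2.861, 1.192, -0.146]
contact_force: [2.2, 1.0, -4.7]
grip_width: 0.0441
```

```bash
python3 st.py cw|head -2
```

```text
t 30.75 tilt 5.83 rho 0.0428 posang 4.89 ax -0.0002 w 0.0441
F ax/tan/rad 0.91 -2.74 -4.43 m 0.64 Tshaft -0.169 c [ 0.7  0.3 42.8] q [-0.54  0.26  0.2   2.06 -0.01  0.92 -1.12]
```

play_rows --deltas '[[30, [-1.5, 0, 0], [0, 0.0349, 0]], [30, [-3.0, 0, 0.15], [0, 0.0698, 0]]]'

```text
clock: 31.0
tcp_pos: [0.4534, 0.0911, 0.1678]
orientation: [2.889, 1.204, -0.042]
contact_force: [3.0, 2.9, -4.9]
grip_width: 0.0444
```

```bash
python3 st.py cw|head -2
```

```text
t 31.0 tilt 1.67 rho 0.0428 posang 0.75 ax -0.0002 w 0.0444
F ax/tan/rad 0.12 -4.27 -4.74 m 0.625 Tshaft -0.522 c [ 0.7  0.2 42.8] q [-0.51  0.22  0.2   2.11 -0.04  0.85 -1.08]
```

play_rows --deltas '[[30, [-1.5, 0, 0], [0, 0.0349, 0]], [30, [-3.0, 0, 0.15], [0, 0.0698, 0]]]'

```text
clock: 31.25
tcp_pos: [0.4513, 0.0888, 0.1677]
orientation: [-2.884, -1.202, -0.062]
contact_force: [2.6, 2.0, -6.6]
grip_width: 0.0444
```

```bash
python3 st.py cw|head -2
```

```text
t 31.25 tilt -2.47 rho 0.0428 posang -3.4 ax -0.0002 w 0.0444
F ax/tan/rad 0.46 -2.92 -6.77 m 0.527 Tshaft -0.192 c [ 0.7  0.2 42.8] q [-0.49  0.18  0.19  2.15 -0.08  0.77 -1.03]
```

play_rows --deltas '[[30, [-1.5, 0, 0], [0, 0.0349, 0]], [30, [-3.0, 0, 0.15], [0, 0.0698, 0]]]'

```text
clock: 31.5
tcp_pos: [0.4491, 0.0867, 0.1674]
orientation: [-2.855, -1.19, -0.165]
contact_force: [5.3, 3.5, -6.7]
grip_width: 0.0443
```

```bash
python3 st.py cw|head -2
```

```text
t 31.5 tilt -6.61 rho 0.0427 posang -7.49 ax -0.0002 w 0.0443
F ax/tan/rad 1.25 -5.39 -7.41 m 0.562 Tshaft -0.744 c [ 0.7  0.2 42.7] q [-0.45  0.15  0.18  2.2  -0.13  0.7  -0.96]
```

play_rows --deltas '[[30, [-1.5, 0, 0], [0, 0.0349, 0]], [30, [-3.0, 0, 0.15], [0, 0.0698, 0]]]'

```text
clock: 31.75
tcp_pos: [0.447, 0.0845, 0.1668]
orientation: [-2.823, -1.176, -0.265]
contact_force: [5.0, 3.5, -7.9]
grip_width: 0.0446
```

```bash
python3 st.py cw|head -2
```

```text
t 31.75 tilt -10.72 rho 0.0427 posang -11.66 ax -0.0002 w 0.0446
F ax/tan/rad 1.14 -4.42 -8.91 m 0.587 Tshaft -0.392 c [ 0.7  0.1 42.7] q [-0.42  0.12  0.17  2.24 -0.2   0.62 -0.87]
```

play_rows --deltas '[[30, [-1.5, 0, 0], [0, 0.0349, 0]], [30, [-3.0, 0, 0.15], [0, 0.0698, 0]]]'

```text
clock: 32.0
tcp_pos: [0.445, 0.0823, 0.1661]
orientation: [-2.789, -1.162, -0.364]
contact_force: [6.5, 4.1, -9.2]
grip_width: 0.0445
```

```bash
python3 st.py cw|head -2
```

```text
t 32.0 tilt -14.84 rho 0.0427 posang -15.76 ax -0.0001 w 0.0445
F ax/tan/rad 1.75 -4.84 -10.75 m 0.561 Tshaft -0.463 c [ 0.7  0.1 42.7] q [-0.38  0.1   0.16  2.29 -0.3   0.55 -0.76]
```

play_rows --deltas '[[30, [-1.5, 0, 0], [0, 0.0349, 0]], [30, [-3.0, 0, 0.15], [0, 0.0698, 0]]]'

```text
clock: 32.25
tcp_pos: [0.4429, 0.0803, 0.1651]
orientation: [-2.752, -1.146, -0.459]
contact_force: [7.3, 4.5, -9.9]
grip_width: 0.0443
```

```bash
python3 st.py cw|head -2
```

```text
t 32.25 tilt -18.93 rho 0.0427 posang -19.84 ax -0.0001 w 0.0443
F ax/tan/rad 2.03 -4.7 -12.08 m 0.457 Tshaft -0.462 c [ 0.7  0.  42.7] q [-0.33  0.08  0.15  2.33 -0.43  0.49 -0.6 ]
```

play_rows --deltas '[[30, [-1.5, 0, 0], [0, 0.0349, 0]], [30, [-3.0, 0, 0.15], [0, 0.0698, 0]]]'

```text
clock: 32.5
tcp_pos: [0.441, 0.0783, 0.164]
orientation: [-2.712, -1.13, -0.553]
contact_force: [9.1, 5.3, -10.6]
grip_width: 0.0442
```

```bash
python3 st.py cw|head -2; python3 dab.py d5
```

```text
t 32.5 tilt -23.02 rho 0.0426 posang -23.92 ax -0.0001 w 0.0442
F ax/tan/rad 2.71 -5.25 -13.73 m 0.326 Tshaft -0.676 c [ 0.7  0.  42.6] q [-0.27  0.07  0.13  2.37 -0.61  0.44 -0.4 ]
[279.3 290.9] 24 front/back (ang,rad) [(np.float64(170.1), np.float64(0.0703)), (np.float64(173.4), np.float64(0.1086))]
```

play_rows --deltas '[[30, [1.5, 0, 0], [0, -0.0349, 0]], [30, [3.0, 0, 0], [0, -0.0698, 0]], [30, [4.4, 0, 0.1], [0, -0.1047, 0]]]'

```text
clock: 32.92
tcp_pos: [0.4432, 0.0805, 0.1654]
orientation: [-2.77, -1.152, -0.416]
contact_force: [3.1, 4.3, -5.6]
grip_width: 0.0446
```

```bash
python3 st.py ccw|head -2
```

```text
t 32.925 tilt -17.03 rho 0.0428 posang -19.25 ax -0.0001 w 0.0446
F ax/tan/rad -0.81 -3.41 -6.85 m 0.48 Tshaft -0.124 c [ 1.7 -0.  42.7] q [-0.35  0.09  0.15  2.31 -0.36  0.52 -0.68]
```

play_rows --deltas '[[30, [1.5, 0, 0], [0, -0.0349, 0]], [30, [3.0, 0, 0], [0, -0.0698, 0]]]'

```text
clock: 33.17
tcp_pos: [0.4452, 0.0825, 0.1663]
orientation: [-2.806, -1.167, -0.321]
contact_force: [2.1, 3.0, -7.4]
grip_width: 0.0441
```

```bash
python3 st.py ccw|head -2
```

```text
t 33.175 tilt -13.02 rho 0.0428 posang -15.28 ax -0.0001 w 0.0441
F ax/tan/rad -0.58 -1.83 -7.97 m 0.716 Tshaft 0.468 c [ 1.7 -0.  42.8] q [-0.39  0.11  0.16  2.27 -0.25  0.58 -0.82]
```

play_rows --deltas '[[30, [1.5, 0, 0], [0, -0.0349, 0]], [30, [3.0, 0, 0.1], [0, -0.0698, 0]]]'

```text
clock: 33.42
tcp_pos: [0.4473, 0.0846, 0.167]
orientation: [-2.839, -1.181, -0.225]
contact_force: [0.9, 2.9, -3.4]
grip_width: 0.0446
```

```bash
python3 st.py ccw|head -2
```

```text
t 33.425 tilt -9.02 rho 0.0428 posang -11.26 ax -0.0001 w 0.0446
F ax/tan/rad -1.36 -2.11 -3.74 m 0.613 Tshaft 0.218 c [ 1.7 -0.  42.8] q [-0.43  0.13  0.17  2.23 -0.17  0.65 -0.92]
```

play_rows --deltas '[[30, [1.5, 0, 0], [0, -0.0349, 0]], [30, [3.0, 0, 0.1], [0, -0.0698, 0]]]'

```text
clock: 33.67
tcp_pos: [0.4493, 0.0867, 0.1675]
orientation: [-2.869, -1.194, -0.127]
contact_force: [1.5, 1.8, -2.6]
grip_width: 0.0441
```

```bash
python3 st.py ccw|head -2
```

```text
t 33.675 tilt -5.0 rho 0.0429 posang -7.21 ax -0.0001 w 0.0441
F ax/tan/rad -0.17 -2.1 -2.8 m 0.714 Tshaft 0.255 c [ 1.7 -0.  42.8] q [-0.46  0.16  0.18  2.18 -0.1   0.72 -0.99]
```

play_rows --deltas '[[30, [1.5, 0, 0], [0, -0.0349, 0]], [30, [3.0, 0, 0.1], [0, -0.0698, 0]]]'

```text
clock: 33.92
tcp_pos: [0.4515, 0.089, 0.1678]
orientation: [-2.897, -1.205, -0.024]
contact_force: [-0.1, 2.4, -1.2]
grip_width: 0.0448
```

```bash
python3 st.py ccw|head -2
```

```text
t 33.925 tilt -0.89 rho 0.0429 posang -3.03 ax -0.0001 w 0.0448
F ax/tan/rad -1.8 -1.64 -1.24 m 0.58 Tshaft 0.172 c [ 1.6  0.  42.8] q [-0.49  0.2   0.18  2.14 -0.06  0.8  -1.05]
```

play_rows --deltas '[[30, [1.5, 0, 0], [0, -0.0349, 0]], [30, [3.0, 0, 0.1], [0, -0.0698, 0]]]'

```text
clock: 34.17
tcp_pos: [0.4537, 0.0912, 0.1679]
orientation: [2.878, 1.197, -0.08]
contact_force: [-0.6, 2.0, 0.2]
grip_width: 0.0444
```

```bash
python3 st.py ccw|head -2
```

```text
t 34.175 tilt 3.23 rho 0.0429 posang 1.11 ax -0.0001 w 0.0444
F ax/tan/rad -1.8 -1.01 0.23 m 0.461 Tshaft 0.15 c [ 1.6  0.  42.9] q [-0.51  0.23  0.19  2.09 -0.02  0.87 -1.1 ]
```

play_rows --deltas '[[30, [1.5, 0, 0], [0, -0.0349, 0]], [30, [3.0, 0, 0.1], [0, -0.0698, 0]]]'

```text
clock: 34.42
tcp_pos: [0.4559, 0.0934, 0.1678]
orientation: [2.848, 1.185, -0.182]
contact_force: [-1.5, 1.7, -0.1]
grip_width: 0.0447
```

```bash
python3 st.py ccw|head -2
```

```text
t 34.425 tilt 7.36 rho 0.043 posang 5.28 ax -0.0002 w 0.0447
F ax/tan/rad -2.2 -0.16 -0.06 m 0.422 Tshaft 0.268 c [ 1.6  0.1 42.9] q [-0.54  0.27  0.19  2.04  0.01  0.95 -1.14]
```

play_rows --deltas '[[30, [1.5, 0, 0], [0, -0.0349, 0]], [30, [3.0, 0, 0.1], [0, -0.0698, 0]]]'

```text
clock: 34.67
tcp_pos: [0.458, 0.0956, 0.1674]
orientation: [2.815, 1.172, -0.282]
contact_force: [-1.4, 2.2, 1.2]
grip_width: 0.0444
```

```bash
python3 st.py ccw|head -2; echo '[(26.1,29.6,-130.7),(29.6,99,-166.9)]'>offs.txt; python3 g.py; python3 cen.py
```

```text
t 34.675 tilt 11.49 rho 0.043 posang 9.39 ax -0.0001 w 0.0444
F ax/tan/rad -2.55 -0.31 1.25 m 0.444 Tshaft 0.181 c [ 1.6  0.1 43. ] q [-0.56  0.31  0.2   2.    0.03  1.02 -1.16]
K [-0.00612089  1.03744209] s 0.21832370501989865 A 0.25912984044499493 delta deg -23.841412930116967 +- 9.50577875052109 b 0.01425182161269925 cost 15.65814649655715 35
dab for heavy down -156.15858706988303
1 -33.1 g 0.17 model 0.217
1 -27.0 g 0.235 model 0.201
1 -20.9 g 0.091 model 0.182
1 -14.8 g -0.003 model 0.162
-1 -27.0 g 0.146 model 0.201
-1 -33.1 g 0.205 model 0.217
-1 -39.2 g 0.254 model 0.231
-1 -45.3 g 0.31 model 0.242
-1 -57.5 g 0.173 model 0.256
-1 -69.7 g 0.41 model 0.259
-1 -81.7 g 0.38 model 0.25
-1 -90.9 g 0.226 model 0.235
-1 -100.1 g 0.254 model 0.215
-1 -109.2 g 0.217 model 0.189
-1 -118.3 g 0.174 model 0.159
-1 -127.9 g 0.16 model 0.123
-1 -137.0 g -0.043 model 0.085
-1 -146.2 g 0.274 model 0.045
-1 -155.3 g -0.101 model 0.004
-1 -161.1 g 0.174 model -0.022
-1 -165.2 g -0.166 model -0.041
-1 -169.4 g 0.164 model -0.059
-1 -173.5 g -0.371 model -0.077
-1 -177.6 g -0.017 model -0.095
-1 -181.7 g -0.08 model -0.112
-1 -185.8 g -0.073 model -0.128
-1 -189.9 g -0.279 model -0.144
1 -183.9 g -0.404 model -0.121
1 -179.9 g 0.176 model -0.104
1 -175.9 g -0.079 model -0.088
1 -171.9 g -0.048 model -0.07
1 -167.8 g -0.139 model -0.052
1 -163.7 g -0.17 model -0.034
1 -159.5 g -0.062 model -0.015
1 -155.4 g -0.155 model 0.003
('cw',) eB,eZ [-0.31  2.47] c [ 2.   40.21] rms 1.66
('ccw',) eB,eZ [-0.31  4.99] c [ 3.16 37.76] rms 1.7
('cw', 'ccw', 'rest') eB,eZ [-0.32  2.98] c [ 2.45 39.71] rms 1.79
```

play_rows --deltas '[[65, [0, 0, 0], [0, 0, 0]], [65, [0, 0, 0], [0, 0, 0]], [65, [-2.5, 0, 0], [0, 0.1, 0]], [65, [-6.5, 0, 0.6], [0, 0.2, 0]], [65, [-6.5, 0, 0.6], [0, 0.2, 0]]]'

```text
clock: 35.3
tcp_pos: [0.452, 0.0889, 0.1683]
orientation: [2.9, 1.201, -0.001]
contact_force: [-0.4, -0.1, 0.2]
grip_width: 0.0653
```

```bash
python3 st.py free; python3 dab.py d6; python3 - <<'E'
from rel import *
p,M=tgt(.0427,0); print(rel(p,M))
E
```

```text
t 35.3 tilt 0.08 rho 0.0434 posang -2.58 ax 0.0003 w 0.0653
F ax/tan/rad -0.19 0.34 0.18 m 0.006 Tshaft 0.105 c [ 2.  -0.4 43.3] q [-0.49  0.2   0.18  2.13 -0.05  0.82 -1.07]
tau [  0.614 -36.962   1.822 -22.032  -0.156  -0.397   0.311]
[301.6 287.8] 25 front/back (ang,rad) [(np.float64(-156.6), np.float64(0.0706)), (np.float64(-163.5), np.float64(0.1075))]
(array([ 0.5, -0.2,  0.8]), array([ 0.002,  0.001, -0.004]))
```

play_rows --deltas '[[65, [0.3, -0.2, 0.8], [0.002, 0, -0.004]], [30, [0.3, -0.2, 0.8], [0.002, 0, -0.004]], [30, [0.3, -0.2, 0.8], [0.002, 0, -0.004]], [30, [0.3, -0.2, 0.8], [0.002, 0, -0.004]]]'

```text
clock: 35.85
tcp_pos: [0.4535, 0.0911, 0.1677]
orientation: [2.898, 1.211, -0.001]
contact_force: [1.4, 1.9, 1.6]
grip_width: 0.0445
```

```bash
python3 st.py rest|head -2
```

```text
t 35.85 tilt 0.06 rho 0.0427 posang 0.79 ax -0.0002 w 0.0445
F ax/tan/rad -0.33 -2.31 1.64 m 0.244 Tshaft -0.359 c [-0.5  0.2 42.7] q [-0.49  0.21  0.18  2.12 -0.05  0.82 -1.06]
```

play_rows --deltas '[[30, [1.5, 0, 0], [0, -0.0349, 0]], [30, [3.0, 0, 0.1], [0, -0.0698, 0]], [30, [4.4, 0, 0.2], [0, -0.1047, 0]]]'

```text
clock: 36.22
tcp_pos: [0.4564, 0.0941, 0.1675]
orientation: [2.856, 1.193, -0.156]
contact_force: [-2.6, -0.9, 4.3]
grip_width: 0.0443
```

```bash
python3 st.py ccw|head -2
```

```text
t 36.225 tilt 6.26 rho 0.0428 posang 6.42 ax -0.0002 w 0.0443
F ax/tan/rad -1.15 2.92 4.01 m -0.38 Tshaft 0.301 c [-0.1  0.2 42.8] q [-0.53  0.26  0.19  2.05 -0.    0.93 -1.12]
```

play_rows --deltas '[[30, [1.5, 0, 0], [0, -0.0349, 0]]]'

```text
clock: 36.35
tcp_pos: [0.4575, 0.0951, 0.1673]
orientation: [2.84, 1.187, -0.209]
contact_force: [-1.8, 0.4, 2.2]
grip_width: 0.0444
```

```bash
python3 st.py ccw|head -2
```

```text
t 36.35 tilt 8.43 rho 0.0428 posang 8.46 ax -0.0002 w 0.0444
F ax/tan/rad -1.52 1.27 2.03 m 0.044 Tshaft 0.251 c [-0.   0.2 42.8] q [-0.54  0.29  0.19  2.03  0.01  0.97 -1.14]
```

play_rows --deltas '[[30, [1.5, 0, 0], [0, -0.0349, 0]]]'

```text
clock: 36.48
tcp_pos: [0.4586, 0.0963, 0.1671]
orientation: [2.822, 1.18, -0.261]
contact_force: [-1.7, -0.1, 2.3]
grip_width: 0.0445
```

```bash
python3 st.py ccw|head -2
```

```text
t 36.475 tilt 10.6 rho 0.0428 posang 10.66 ax -0.0003 w 0.0445
F ax/tan/rad -1.09 1.68 2.02 m 0.02 Tshaft 0.301 c [-0.   0.2 42.8] q [-0.55  0.31  0.19  2.    0.02  1.   -1.16]
```

play_rows --deltas '[[30, [1.5, 0, 0], [0, -0.0349, 0]]]'

```text
clock: 36.6
tcp_pos: [0.4597, 0.0974, 0.1668]
orientation: [2.804, 1.172, -0.313]
contact_force: [-3.1, -0.6, 1.9]
grip_width: 0.0444
```

```bash
python3 st.py ccw|head -2
```

```text
t 36.6 tilt 12.77 rho 0.0428 posang 12.83 ax -0.0002 w 0.0444
F ax/tan/rad -1.77 2.92 1.25 m 0.019 Tshaft 0.594 c [-0.   0.2 42.8] q [-0.56  0.33  0.19  1.98  0.03  1.04 -1.17]
```

play_rows --deltas '[[30, [1.5, 0, 0], [0, -0.0349, 0]]]'

```text
clock: 36.72
tcp_pos: [0.4608, 0.0985, 0.1664]
orientation: [2.785, 1.164, -0.365]
contact_force: [-2.1, -0.3, 3.5]
grip_width: 0.0445
```

```bash
python3 st.py ccw|head -2
```

```text
t 36.725 tilt 14.94 rho 0.0429 posang 14.97 ax -0.0002 w 0.0445
F ax/tan/rad -1.33 2.55 2.9 m 0.017 Tshaft 0.458 c [-0.   0.2 42.9] q [-0.57  0.35  0.2   1.96  0.04  1.08 -1.18]
```

play_rows --deltas '[[30, [-1.5, 0, 0], [0, 0.0349, 0]], [30, [-3.0, 0, 0.1], [0, 0.0698, 0]], [30, [-4.4, 0, 0.25], [0, 0.1047, 0]]]'

```text
clock: 37.1
tcp_pos: [0.4583, 0.0959, 0.1672]
orientation: [2.836, 1.187, -0.215]
contact_force: [3.5, 2.5, -5.9]
grip_width: 0.0447
```

```bash
python3 st.py cw|grep F
```

```text
F ax/tan/rad 0.69 -5.1 -5.15 m 1.161 Tshaft -0.332 c [-0.9  0.1 42.8] q [-0.54  0.29  0.19  2.02  0.01  0.97 -1.14]
```

play_rows --deltas '[[30, [-1.5, 0, 0.05], [0, 0.0349, 0]]]'

```text
clock: 37.22
tcp_pos: [0.4573, 0.0949, 0.1674]
orientation: [2.852, 1.194, -0.161]
contact_force: [2.2, 1.2, -2.6]
grip_width: 0.0445
```

```bash
python3 st.py cw|grep F
```

```text
F ax/tan/rad 0.77 -2.67 -2.29 m 0.514 Tshaft -0.296 c [-1.2  0.1 42.8] q [-0.53  0.27  0.19  2.05  0.    0.93 -1.13]
```

play_rows --deltas '[[30, [-1.5, 0, 0.05], [0, 0.0349, 0]]]'

```text
clock: 37.35
tcp_pos: [0.4561, 0.0937, 0.1676]
orientation: [2.868, 1.2, -0.107]
contact_force: [2.1, 1.1, -3.6]
grip_width: 0.0444
```

```bash
python3 st.py cw|grep F
```

```text
F ax/tan/rad 0.7 -2.57 -3.42 m 0.515 Tshaft -0.232 c [-1.1  0.1 42.8] q [-0.52  0.25  0.18  2.07 -0.01  0.89 -1.11]
```

play_rows --deltas '[[30, [-1.5, 0, 0.05], [0, 0.0349, 0]]]'

```text
clock: 37.48
tcp_pos: [0.4549, 0.0925, 0.1677]
orientation: [2.883, 1.206, -0.052]
contact_force: [2.3, 1.2, -4.6]
grip_width: 0.044
```

```bash
python3 st.py cw|grep F
```

```text
F ax/tan/rad 0.76 -2.62 -4.53 m 0.728 Tshaft 0.004 c [-1.1  0.1 42.8] q [-0.51  0.23  0.18  2.1  -0.03  0.85 -1.09]
```

play_rows --deltas '[[30, [-1.5, 0, 0.05], [0, 0.0349, 0]]]'

```text
clock: 37.6
tcp_pos: [0.4538, 0.0914, 0.1678]
orientation: [2.896, 1.212, 0.003]
contact_force: [4.4, 1.4, -4.5]
grip_width: 0.0445
```

```bash
python3 st.py cw|grep F
```

```text
F ax/tan/rad 2.14 -4.06 -4.52 m 0.689 Tshaft -0.381 c [-1.1  0.  42.8] q [-0.49  0.21  0.18  2.12 -0.05  0.81 -1.06]
```

play_rows --deltas '[[30, [-1.5, 0, 0.05], [0, 0.0349, 0]]]'

```text
clock: 37.72
tcp_pos: [0.4527, 0.0902, 0.1677]
orientation: [-2.886, -1.207, -0.058]
contact_force: [4.5, 1.5, -5.6]
grip_width: 0.0446
```

```bash
python3 st.py cw|grep F
```

```text
F ax/tan/rad 2.11 -4.0 -5.79 m 0.671 Tshaft -0.348 c [-1.1 -0.  42.7] q [-0.48  0.19  0.17  2.15 -0.07  0.77 -1.04]
```

play_rows --deltas '[[30, [-1.5, 0, 0.05], [0, 0.0349, 0]]]'

```text
clock: 37.85
tcp_pos: [0.4515, 0.089, 0.1677]
orientation: [-2.872, -1.201, -0.113]
contact_force: [5.0, 1.4, -7.0]
grip_width: 0.0447
```

```bash
python3 st.py cw|grep F
```

```text
F ax/tan/rad 2.61 -3.96 -7.38 m 0.706 Tshaft -0.268 c [-1.1 -0.  42.7] q [-0.46  0.17  0.17  2.17 -0.09  0.73 -1.  ]
```

play_rows --deltas '[[30, [-1.5, 0, 0.05], [0, 0.0349, 0]]]'

```text
clock: 37.98
tcp_pos: [0.4504, 0.0878, 0.1675]
orientation: [-2.857, -1.194, -0.167]
contact_force: [4.8, 2.0, -7.2]
grip_width: 0.0446
```

```bash
python3 st.py cw|grep F
```

```text
F ax/tan/rad 1.98 -3.97 -7.72 m 0.75 Tshaft -0.192 c [-1.  -0.1 42.7] q [-0.44  0.15  0.17  2.2  -0.12  0.7  -0.97]
```

play_rows --deltas '[[30, [-1.5, 0, 0.05], [0, 0.0349, 0]]]'

```text
clock: 38.1
tcp_pos: [0.4493, 0.0867, 0.1674]
orientation: [-2.841, -1.187, -0.221]
contact_force: [6.7, 2.4, -7.7]
grip_width: 0.0444
```

```bash
python3 st.py cw|grep F
```

```text
F ax/tan/rad 3.08 -5.16 -8.63 m 0.725 Tshaft -0.497 c [-1.1 -0.1 42.7] q [-0.43  0.14  0.16  2.22 -0.16  0.66 -0.93]
```

play_rows --deltas '[[30, [-1.5, 0, 0.05], [0, 0.0349, 0]]]'

```text
clock: 38.22
tcp_pos: [0.4482, 0.0855, 0.1671]
orientation: [-2.824, -1.18, -0.274]
contact_force: [6.8, 2.7, -8.8]
grip_width: 0.0444
```

```bash
python3 st.py cw; echo '[(26.1,29.6,-130.7),(29.6,35.5,-166.9),(35.5,99,-156.6)]'>offs.txt; python3 g.py
```

```text
t 38.225 tilt -10.95 rho 0.0427 posang -9.52 ax -0.0001 w 0.0444
F ax/tan/rad 2.96 -4.93 -9.89 m 0.711 Tshaft -0.415 c [-1.1 -0.2 42.7] q [-0.41  0.12  0.16  2.24 -0.2   0.62 -0.88]
tau [  0.218 -33.083   2.111 -22.509   0.451   0.577  -1.046]
K [-0.00506556  1.03651145] s 0.21873371080537984 A 0.2597300629857547 delta deg -20.808791351303025 +- 7.237275734035219 b 0.012724758981725757 cost 21.92756119321427 50
dab for heavy down -159.19120864869694
1 -33.1 g 0.169 model 0.21
1 -27.0 g 0.234 model 0.192
1 -20.9 g 0.09 model 0.173
1 -14.8 g -0.004 model 0.151
-1 -27.0 g 0.141 model 0.193
-1 -33.1 g 0.2 model 0.21
-1 -39.2 g 0.249 model 0.225
-1 -45.3 g 0.306 model 0.237
-1 -57.5 g 0.169 model 0.254
-1 -69.7 g 0.406 model 0.26
-1 -81.7 g 0.376 model 0.254
-1 -90.9 g 0.223 model 0.241
-1 -100.1 g 0.249 model 0.223
-1 -109.2 g 0.212 model 0.199
-1 -118.3 g 0.169 model 0.17
-1 -127.9 g 0.157 model 0.135
-1 -137.0 g -0.047 model 0.098
-1 -146.2 g 0.27 model 0.058
-1 -155.3 g -0.106 model 0.018
-1 -161.1 g 0.17 model -0.009
-1 -165.2 g -0.17 model -0.027
-1 -169.4 g 0.161 model -0.046
-1 -173.5 g -0.376 model -0.064
-1 -177.6 g -0.021 model -0.082
-1 -181.7 g -0.084 model -0.1
-1 -185.8 g -0.078 model -0.116
-1 -189.9 g -0.284 model -0.133
1 -183.9 g -0.408 model -0.109
1 -179.9 g 0.172 model -0.092
1 -175.9 g -0.082 model -0.075
1 -171.9 g -0.052 model -0.057
1 -167.8 g -0.142 model -0.039
1 -163.7 g -0.173 model -0.02
1 -159.5 g -0.065 model -0.002
1 -155.4 g -0.158 model 0.017
1 -150.3 g -0.042 model 0.04
1 -148.2 g -0.089 model 0.05
1 -146.0 g -0.044 model 0.059
1 -143.8 g 0.242 model 0.069
1 -141.7 g 0.104 model 0.078
-1 -147.9 g 0.012 model 0.051
-1 -150.1 g 0.043 model 0.041
-1 -152.3 g 0.109 model 0.031
-1 -154.5 g 0.349 model 0.021
-1 -156.7 g -0.028 model 0.011
-1 -158.8 g 0.009 model 0.002
-1 -161.0 g 0.091 model -0.008
-1 -163.2 g 0.171 model -0.018
-1 -165.4 g -0.127 model -0.028
-1 -167.5 g -0.043 model -0.038
```

play_rows --deltas '[[30, [1.5, 0, 0.05], [0, -0.0349, 0]], [30, [3.0, 0, 0.15], [0, -0.0698, 0]], [30, [4.4, 0, 0.3], [0, -0.1047, 0]]]'

```text
clock: 38.6
tcp_pos: [0.4504, 0.0877, 0.1676]
orientation: [-2.872, -1.197, -0.125]
contact_force: [-1.5, -0.3, -1.0]
grip_width: 0.0446
```

```bash
python3 st.py ccw|grep F
```

```text
F ax/tan/rad -0.89 1.34 -0.84 m -0.29 Tshaft 0.155 c [ 0.4 -0.2 42.8] q [-0.46  0.16  0.17  2.18 -0.1   0.73 -1.  ]
```

play_rows --deltas '[[30, [1.5, 0, 0.05], [0, -0.0349, 0]]]'

```text
clock: 38.72
tcp_pos: [0.4513, 0.0886, 0.1677]
orientation: [-2.887, -1.202, -0.073]
contact_force: [1.5, 1.0, -4.1]
grip_width: 0.0443
```

```bash
python3 st.py ccw|grep F
```

```text
F ax/tan/rad 0.39 -1.54 -4.18 m 0.531 Tshaft 0.182 c [ 0.6 -0.2 42.8] q [-0.47  0.18  0.17  2.16 -0.07  0.76 -1.03]
```

play_rows --deltas '[[30, [1.5, 0, 0.05], [0, -0.0349, 0]]]'

```text
clock: 38.85
tcp_pos: [0.4524, 0.0898, 0.1678]
orientation: [2.9, 1.208, 0.021]
contact_force: [0.3, -0.1, -2.4]
grip_width: 0.0446
```

```bash
python3 st.py ccw|grep F
```

```text
F ax/tan/rad 0.25 -0.08 -2.45 m 0.386 Tshaft 0.388 c [ 0.5 -0.2 42.9] q [-0.49  0.2   0.18  2.13 -0.05  0.8  -1.06]
```

play_rows --deltas '[[30, [1.5, 0, 0.05], [0, -0.0349, 0]]]'

```text
clock: 38.98
tcp_pos: [0.4536, 0.0909, 0.1679]
orientation: [2.886, 1.202, -0.033]
contact_force: [-0.8, -0.5, -0.6]
grip_width: 0.0442
```

```bash
python3 st.py ccw|grep F
```

```text
F ax/tan/rad -0.2 0.87 -0.62 m 0.187 Tshaft 0.405 c [ 0.5 -0.2 42.9] q [-0.5   0.22  0.18  2.11 -0.03  0.84 -1.09]
```

play_rows --deltas '[[30, [1.5, 0, 0.05], [0, -0.0349, 0]]]'

```text
clock: 39.1
tcp_pos: [0.4547, 0.0921, 0.1678]
orientation: [2.872, 1.196, -0.086]
contact_force: [-0.8, -0.5, -1.2]
grip_width: 0.0444
```

```bash
python3 st.py ccw|grep F
```

```text
F ax/tan/rad -0.24 0.81 -1.28 m 0.174 Tshaft 0.34 c [ 0.5 -0.2 42.9] q [-0.51  0.24  0.18  2.09 -0.01  0.88 -1.11]
```

play_rows --deltas '[[30, [1.5, 0, 0.05], [0, -0.0349, 0]]]'

```text
clock: 39.22
tcp_pos: [0.4558, 0.0932, 0.1677]
orientation: [2.857, 1.19, -0.139]
contact_force: [-0.4, -1.4, -0.8]
grip_width: 0.0444
```

```bash
python3 st.py ccw|grep F
```

```text
F ax/tan/rad 0.76 1.18 -0.95 m 0.184 Tshaft 0.415 c [ 0.5 -0.2 42.9] q [-0.52  0.26  0.18  2.06  0.    0.91 -1.13]
```

play_rows --deltas '[[30, [1.5, 0, 0.05], [0, -0.0349, 0]]]'

```text
clock: 39.35
tcp_pos: [0.4569, 0.0944, 0.1676]
orientation: [2.841, 1.184, -0.191]
contact_force: [-0.6, -0.4, -0.5]
grip_width: 0.0443
```

```bash
python3 st.py ccw|grep F
```

```text
F ax/tan/rad -0.14 0.6 -0.56 m 0.244 Tshaft 0.283 c [ 0.5 -0.2 42.9] q [-0.54  0.28  0.18  2.04  0.02  0.95 -1.15]
```

play_rows --deltas '[[30, [1.5, 0, 0.05], [0, -0.0349, 0]]]'

```text
clock: 39.48
tcp_pos: [0.458, 0.0955, 0.1673]
orientation: [2.824, 1.177, -0.243]
contact_force: [-0.5, -0.6, -1.1]
grip_width: 0.0445
```

```bash
python3 st.py ccw|grep F
```

```text
F ax/tan/rad 0.08 0.59 -1.2 m 0.308 Tshaft 0.311 c [ 0.5 -0.2 42.9] q [-0.55  0.3   0.19  2.01  0.03  0.99 -1.16]
```

play_rows --deltas '[[30, [1.5, 0, 0.05], [0, -0.0349, 0]]]'

```text
clock: 39.6
tcp_pos: [0.4591, 0.0966, 0.1671]
orientation: [2.806, 1.17, -0.294]
contact_force: [-0.3, -0.5, -0.4]
grip_width: 0.0449
```

```bash
python3 st.py ccw|grep F
```

```text
F ax/tan/rad 0.17 0.48 -0.5 m 0.312 Tshaft 0.25 c [ 0.5 -0.2 42.9] q [-0.56  0.32  0.19  1.99  0.04  1.03 -1.18]
```

play_rows --deltas '[[30, [1.5, 0, 0.05], [0, -0.0349, 0]]]'

```text
clock: 39.72
tcp_pos: [0.4602, 0.0977, 0.1668]
orientation: [2.788, 1.162, -0.345]
contact_force: [-0.5, -1.6, 0.4]
grip_width: 0.0444
```

```bash
python3 st.py ccw; python3 g.py | sed -n '1,2p;53,$p'
```

```text
t 39.725 tilt 14.27 rho 0.043 posang 13.57 ax -0.0001 w 0.0444
F ax/tan/rad 0.72 1.56 0.02 m 0.289 Tshaft 0.479 c [ 0.5 -0.2 43. ] q [-0.57  0.34  0.19  1.97  0.05  1.06 -1.19]
tau [ 3.8900e-01 -4.5091e+01  2.7750e+00 -2.2137e+01  2.7000e-02  4.6200e-01
 -1.6500e-01]
K [-0.00506556  1.03651145] s 0.2206808158573491 A 0.2590229388359379 delta deg -23.145932556415698 +- 6.564144107951269 b 0.015094438268826922 cost 24.202218574808093 60
dab for heavy down -156.8540674435843
1 -161.5 g -0.16 model -0.021
1 -159.4 g -0.131 model -0.011
1 -157.3 g 0.069 model -0.002
1 -155.2 g 0.081 model 0.008
1 -153.0 g 0.013 model 0.017
1 -150.9 g 0.084 model 0.027
1 -148.8 g -0.049 model 0.036
1 -146.6 g -0.025 model 0.046
1 -144.5 g -0.089 model 0.056
1 -142.3 g 0.135 model 0.065
```

play_rows --deltas '[[30, [-1.5, 0, 0], [0, 0.0349, 0]], [30, [-3.0, 0, 0.1], [0, 0.0698, 0]], [30, [-4.4, 0, 0.25], [0, 0.1047, 0]]]'

```text
clock: 40.1
tcp_pos: [0.4574, 0.0948, 0.1675]
orientation: [2.838, 1.184, -0.195]
contact_force: [4.4, 0.7, -7.5]
grip_width: 0.0441
```

```bash
python3 st.py cw|grep F
```

```text
F ax/tan/rad 2.66 -4.65 -6.99 m 1.264 Tshaft -0.093 c [-0.  -0.2 43. ] q [-0.54  0.28  0.18  2.03  0.02  0.96 -1.15]
```

play_rows --deltas '[[30, [-1.5, 0, 0.1], [0, 0.0349, 0]]]'

```text
clock: 40.22
tcp_pos: [0.4563, 0.0937, 0.1677]
orientation: [2.854, 1.19, -0.14]
contact_force: [3.2, 0.1, -5.1]
grip_width: 0.0444
```

```bash
python3 st.py cw|grep F
```

```text
F ax/tan/rad 2.23 -2.86 -4.89 m 0.805 Tshaft -0.041 c [-0.2 -0.3 42.9] q [-0.53  0.26  0.18  2.06  0.    0.92 -1.13]
```

play_rows --deltas '[[30, [-1.4, 0, 0.1], [0, 0.0349, 0]]]'

```text
clock: 40.35
tcp_pos: [0.4552, 0.0925, 0.1678]
orientation: [2.87, 1.196, -0.085]
contact_force: [3.5, 1.7, -5.0]
grip_width: 0.0443
```

```bash
python3 st.py cw|grep F
```

```text
F ax/tan/rad 1.29 -3.91 -4.81 m 0.699 Tshaft -0.389 c [-0.2 -0.3 42.9] q [-0.51  0.24  0.18  2.08 -0.01  0.88 -1.11]
```

play_rows --deltas '[[30, [-1.4, 0, 0.1], [0, 0.0349, 0]]]'

```text
clock: 40.48
tcp_pos: [0.454, 0.0913, 0.1679]
orientation: [2.885, 1.202, -0.03]
contact_force: [4.2, 1.9, -6.9]
grip_width: 0.0442
```

```bash
python3 st.py cw|grep F
```

```text
F ax/tan/rad 1.64 -4.51 -6.82 m 0.81 Tshaft -0.402 c [-0.2 -0.3 42.9] q [-0.5   0.22  0.18  2.11 -0.03  0.84 -1.09]
```

play_rows --deltas '[[30, [-1.4, 0, 0.1], [0, 0.0349, 0]]]'

```text
clock: 40.6
tcp_pos: [0.4529, 0.0902, 0.1679]
orientation: [2.898, 1.207, 0.026]
contact_force: [5.0, 0.9, -8.1]
grip_width: 0.0445
```

```bash
python3 st.py cw|grep F
```

```text
F ax/tan/rad 2.87 -4.04 -8.23 m 0.827 Tshaft -0.223 c [-0.2 -0.4 42.9] q [-0.49  0.2   0.17  2.13 -0.05  0.8  -1.07]
```

play_rows --deltas '[[30, [-1.4, 0, 0.1], [0, 0.0349, 0]]]'

```text
clock: 40.72
tcp_pos: [0.4517, 0.089, 0.1678]
orientation: [-2.888, -1.203, -0.082]
contact_force: [4.9, 1.6, -8.1]
grip_width: 0.0449
```

```bash
python3 st.py cw|grep F
```

```text
F ax/tan/rad 2.35 -4.15 -8.38 m 0.805 Tshaft -0.237 c [-0.2 -0.4 42.9] q [-0.47  0.18  0.17  2.16 -0.07  0.76 -1.04]
```

play_rows --deltas '[[30, [-1.4, 0, 0.1], [0, 0.0349, 0]]]'

```text
clock: 40.85
tcp_pos: [0.4506, 0.0878, 0.1677]
orientation: [-2.873, -1.196, -0.137]
contact_force: [7.3, 1.9, -9.2]
grip_width: 0.0442
```

```bash
python3 st.py cw|grep F
```

```text
F ax/tan/rad 3.84 -5.63 -9.82 m 0.819 Tshaft -0.58 c [-0.2 -0.4 42.8] q [-0.45  0.16  0.17  2.18 -0.09  0.72 -1.  ]
```

play_rows --deltas '[[30, [-1.4, 0, 0.1], [0, 0.0349, 0]]]'

```text
clock: 40.98
tcp_pos: [0.4495, 0.0866, 0.1675]
orientation: [-2.858, -1.189, -0.191]
contact_force: [6.8, 1.5, -9.7]
grip_width: 0.0442
```

```bash
python3 st.py cw|grep F
```

```text
F ax/tan/rad 3.81 -4.52 -10.41 m 0.82 Tshaft -0.247 c [-0.2 -0.5 42.9] q [-0.44  0.14  0.16  2.21 -0.12  0.68 -0.97]
```

play_rows --deltas '[[30, [-1.4, 0, 0.1], [0, 0.0349, 0]]]'

```text
clock: 41.1
tcp_pos: [0.4483, 0.0854, 0.1673]
orientation: [-2.842, -1.182, -0.245]
contact_force: [8.4, 1.9, -10.7]
grip_width: 0.0443
```

```bash
python3 st.py cw|grep F
```

```text
F ax/tan/rad 4.64 -5.41 -11.85 m 0.809 Tshaft -0.46 c [-0.1 -0.6 42.8] q [-0.42  0.13  0.16  2.23 -0.16  0.64 -0.92]
```

play_rows --deltas '[[30, [-1.4, 0, 0.1], [0, 0.0349, 0]]]'

```text
clock: 41.22
tcp_pos: [0.4472, 0.0843, 0.1669]
orientation: [-2.825, -1.174, -0.298]
contact_force: [7.4, 2.7, -10.7]
grip_width: 0.0445
```

```bash
python3 st.py cw|grep F
```

```text
F ax/tan/rad 3.3 -4.78 -12.01 m 0.826 Tshaft -0.241 c [-0.1 -0.6 42.8] q [-0.4   0.11  0.15  2.26 -0.2   0.6  -0.87]
```

play_rows --deltas '[[30, [-1.4, 0, 0.1], [0, 0.0349, 0]]]'

```text
clock: 41.35
tcp_pos: [0.4462, 0.0832, 0.1666]
orientation: [-2.807, -1.166, -0.35]
contact_force: [9.5, 3.0, -11.8]
grip_width: 0.044
```

```bash
python3 st.py cw; python3 g.py | sed -n '1,2p;63,$p'; python3 dab.py d7
```

```text
t 41.35 tilt -13.94 rho 0.0428 posang -13.71 ax 0.0001 w 0.044
F ax/tan/rad 4.7 -5.71 -13.61 m 0.817 Tshaft -0.462 c [-0.2 -0.7 42.8] q [-0.38  0.1   0.15  2.28 -0.25  0.56 -0.82]
tau [  0.16  -33.138   1.925 -22.328   0.545   0.509  -1.14 ]
K [-0.00506556  1.03651145] s 0.22182333483303324 A 0.25975049567949365 delta deg -21.485675831877487 +- 6.39952208624041 b 0.014408648597541315 cost 30.41485709276086 71
dab for heavy down -158.51432416812253
-1 -148.6 g 0.238 model 0.045
-1 -150.8 g 0.291 model 0.035
-1 -153.0 g -0.052 model 0.025
-1 -155.2 g -0.062 model 0.015
-1 -157.4 g 0.12 model 0.005
-1 -159.6 g 0.11 model -0.005
-1 -161.8 g -0.229 model -0.015
-1 -164.0 g 0.106 model -0.025
-1 -166.2 g -0.102 model -0.035
-1 -168.4 g 0.12 model -0.044
-1 -170.5 g -0.098 model -0.054
[292.5 290.3] 23 front/back (ang,rad) [(np.float64(-170.6), np.float64(0.0705)), (np.float64(-173.2), np.float64(0.1089))]
```

```bash
cat >> g.py <<'E'
print('variants')
D0=D.copy(); c=D0[:,4]
ex={'exrev':~np.any([abs(c-t)<.02 for t in (12.35,20.225,23.775,27.325,30.75,32.925,33.175,36.225,37.1,37.22,38.6,38.72,40.1,40.22)],axis=0)}
ex['exrev_nofirstgrip']=ex['exrev']&(c>19); ex['last']=ex['exrev']&(c>29.6)
for n,mk in ex.items():
  D=D0[mk]
  for loss in('linear','soft_l1'):
    b_=min((least_squares(fun,[.2,.25,d,0],loss=loss) for d in (-1,0,1)),key=lambda s:s.cost)
    cv=np.linalg.inv(b_.jac.T@b_.jac); print(n,loss,'dab down',(-180-np.degrees(b_.x[2])).round(1),'+-',np.degrees(cv[2,2]**.5).round(1),b_.x.round(3))
E
python3 g.py | sed -n '/variants/,$p'
```

```text
variants
exrev linear dab down -157.7 +- 6.9 [ 0.22   0.26  -0.39   0.009]
exrev soft_l1 dab down -156.4 +- 8.2 [ 0.22   0.258 -0.411  0.008]
exrev_nofirstgrip linear dab down -153.5 +- 9.0 [ 0.219  0.261 -0.463 -0.008]
exrev_nofirstgrip soft_l1 dab down -152.3 +- 10.7 [ 0.22   0.259 -0.484 -0.007]
last linear dab down -155.5 +- 9.4 [ 0.218  0.256 -0.428  0.001]
last soft_l1 dab down -154.0 +- 10.8 [ 0.219  0.255 -0.453  0.   ]
```

play_rows --deltas '[[30, [1.5, 0, 0.05], [0, -0.0349, 0]], [30, [3.0, 0, 0.15], [0, -0.0698, 0]], [30, [4.4, 0, 0.3], [0, -0.1047, 0]], [30, [5.9, 0, 0.5], [0, -0.1396, 0]], [30, [7.4, 0, 0.8], [0, -0.1745, 0]], [30, [8.9, 0.3, 1.1], [0, -0.2094, 0]], [30, [10.2, 0.6, 1.4], [0, -0.24, 0]]]'

```text
clock: 42.28
tcp_pos: [0.4526, 0.0897, 0.168]
orientation: [2.894, 1.198, 0.009]
contact_force: [-6.7, 0.6, 8.0]
grip_width: 0.0445
```

```bash
python3 st.py ccw
```

```text
t 42.275 tilt -0.09 rho 0.043 posang -1.4 ax 0.0001 w 0.0445
F ax/tan/rad -5.17 4.25 8.01 m -0.795 Tshaft 0.338 c [ 1.  -0.6 43. ] q [-0.49  0.2   0.17  2.13 -0.03  0.81 -1.08]
tau [  1.668 -33.104   2.477 -22.962  -0.275  -1.822  -0.258]
```

play_rows --deltas '[[62, [0, 0, 0], [0, 0, 0]], [62, [0, 0, 0], [0, 0, 0]], [62, [0, 0, 0], [0, 0, 0]]]'

```text
clock: 42.65
tcp_pos: [0.4525, 0.0893, 0.1679]
orientation: [2.894, 1.197, 0.009]
contact_force: [-0.1, 0.5, -0.7]
grip_width: 0.0623
```

```bash
python3 dab.py d8; python3 - <<'E'
from rel import *
X=[]
for i in range(30):
    r.grab_frame('top'); o=r.get_obs(); M=R.from_rotvec(o['orientation']).as_matrix(); rad=-M[:,2]; tan=np.cross(A,rad)
    X.append((o['contact_force']@tan,o['moment']@A,o['contact_force']@rad))
X=np.array(X); ang=np.degrees(np.arctan2(rad@B,rad[2])); print('tilt',ang,X.mean(0),X.std(0),'free T',X[:,1].mean()-1.0365*np.sin(np.radians(ang))+.005+(.221+.0428)*X[:,0].mean(),o['clock'])
p,M=tgt(.0427,ang); print(rel(p,M))
E
```

```text
[300.8 288. ] 24 front/back (ang,rad) [(np.float64(-157.7), np.float64(0.0704)), (np.float64(-164.3), np.float64(0.1075))]
tilt -0.091677772351402 [ 0.0694432  -0.00256023  0.04475446] [0.52688974 0.02865058 0.42411883] free T 0.02241736945127383 44.2
(array([ 1. , -0.2,  0.3]), array([ 0.011, -0.   , -0.006]))
```

```bash
sed -i 's#b/.03\]#(b+.015)/.022]#' g.py; sed -i "s/\[(26.1/[(26.1/; s/(35.5,99,-156.6)/(35.5,42.5,-157.0),(42.5,99,-157.6)/" offs.txt; python3 g.py | sed -n '1,2p;/variants/,$p'
```

```text
K [-0.00506556  1.03651145] s 0.2210008657747328 A 0.2566891020591602 delta deg -23.759909456811066 +- 6.072716948157363 b -0.0002862455213076917 cost 30.90976383134956 72
dab for heavy down -156.2400905431889
variants
exrev linear dab down -155.5 +- 6.5 [ 0.219  0.257 -0.428 -0.005]
exrev soft_l1 dab down -154.3 +- 7.8 [ 0.219  0.256 -0.449 -0.007]
exrev_nofirstgrip linear dab down -151.4 +- 7.7 [ 0.218  0.261 -0.5   -0.018]
exrev_nofirstgrip soft_l1 dab down -150.2 +- 9.0 [ 0.219  0.259 -0.521 -0.018]
last linear dab down -152.2 +- 7.9 [ 0.218  0.256 -0.486 -0.014]
last soft_l1 dab down -150.9 +- 9.2 [ 0.219  0.255 -0.508 -0.015]
```

play_rows --deltas '[[62, [1.0, -0.2, 0.3], [0.011, 0, -0.006]], [30, [1.0, -0.2, 0.3], [0.011, 0, -0.006]], [30, [1.0, -0.2, 0.3], [0.011, 0, -0.006]], [30, [1.0, -0.2, 0.3], [0.011, 0, -0.006]], [30, [2.5, -0.2, 0.3], [0.011, -0.035, -0.006]], [30, [4.0, -0.2, 0.4], [0.011, -0.07, -0.006]]]'

```text
clock: 44.95
tcp_pos: [0.4551, 0.0927, 0.1678]
orientation: [2.873, 1.2, -0.103]
contact_force: [-3.9, 1.3, 5.9]
grip_width: 0.0441
```

play_rows --deltas '[[30, [1.5, 0, 0.05], [0, -0.0349, 0]], [30, [3, 0, 0.1], [0, -0.0698, 0]]]'

```text
clock: 45.2
tcp_pos: [0.4573, 0.095, 0.1675]
orientation: [2.842, 1.187, -0.205]
contact_force: [-3.7, 0.1, 4.2]
grip_width: 0.0445
```

```bash
python3 st.py ccw|grep F
```

```text
F ax/tan/rad -2.69 3.14 3.75 m -0.164 Tshaft 0.541 c [ 0.1  0.2 42.9] q [-0.53  0.28  0.18  2.03  0.01  0.96 -1.14]
```

play_rows --deltas '[[30, [1.5, 0, 0.05], [0, -0.0349, 0]]]'

```text
clock: 45.32
tcp_pos: [0.4584, 0.0961, 0.1672]
orientation: [2.825, 1.18, -0.258]
contact_force: [-1.7, 0.1, 4.5]
grip_width: 0.0444
```

```bash
python3 st.py ccw|grep F
```

```text
F ax/tan/rad -1.25 1.88 4.21 m -0.042 Tshaft 0.295 c [ 0.1  0.3 42.9] q [-0.54  0.31  0.18  2.01  0.02  1.   -1.16]
```

play_rows --deltas '[[30, [1.5, 0, 0.05], [0, -0.0349, 0]]]'

```text
clock: 45.45
tcp_pos: [0.4595, 0.0972, 0.167]
orientation: [2.807, 1.173, -0.309]
contact_force: [-3.7, -0.2, 3.5]
grip_width: 0.0441
```

```bash
python3 st.py ccw|grep F
```

```text
F ax/tan/rad -2.51 3.39 2.8 m -0.007 Tshaft 0.697 c [ 0.1  0.2 43. ] q [-0.55  0.33  0.18  1.98  0.04  1.04 -1.17]
```

play_rows --deltas '[[30, [1.5, 0, 0.05], [0, -0.0349, 0]]]'

```text
clock: 45.58
tcp_pos: [0.4606, 0.0983, 0.1666]
orientation: [2.788, 1.165, -0.36]
contact_force: [-2.9, 0.0, 5.1]
grip_width: 0.0445
```

```bash
python3 st.py ccw
```

```text
t 45.575 tilt 14.72 rho 0.043 posang 14.52 ax -0.0003 w 0.0445
F ax/tan/rad -2.07 3.22 4.38 m -0.035 Tshaft 0.587 c [ 0.2  0.3 43. ] q [-0.56  0.35  0.18  1.96  0.04  1.08 -1.18]
tau [  0.94  -43.963   3.142 -21.767   0.431  -0.171   0.09 ]
```

play_rows --deltas '[[30, [-1.5, 0, 0], [0, 0.0349, 0]], [30, [-3.0, 0, 0.1], [0, 0.0698, 0]], [30, [-4.4, 0, 0.25], [0, 0.1047, 0]]]'

```text
clock: 45.95
tcp_pos: [0.4581, 0.0957, 0.1673]
orientation: [2.838, 1.187, -0.212]
contact_force: [2.1, 2.3, -3.2]
grip_width: 0.0439
```

play_rows --deltas '[[30, [-1.5, 0, 0.05], [0, 0.0349, 0]]]'

```text
clock: 46.08
tcp_pos: [0.4571, 0.0947, 0.1675]
orientation: [2.854, 1.194, -0.159]
contact_force: [0.5, 1.7, 1.1]
grip_width: 0.0444
```

play_rows --deltas '[[30, [-1.5, 0, 0.05], [0, 0.0349, 0]]]'

```text
clock: 46.2
tcp_pos: [0.456, 0.0936, 0.1677]
orientation: [2.869, 1.201, -0.106]
contact_force: [1.1, 0.8, -0.6]
grip_width: 0.0446
```

```bash
python3 st.py cw
```

```text
t 46.2 tilt 4.24 rho 0.0429 posang 5.54 ax -0.0002 w 0.0446
F ax/tan/rad 0.27 -1.4 -0.46 m 0.328 Tshaft -0.103 c [-1.   0.2 42.9] q [-0.51  0.25  0.17  2.07 -0.01  0.89 -1.11]
tau [  0.382 -37.636   2.932 -22.575   0.495   0.932  -0.539]
```

play_rows --deltas '[[30, [-1.5, 0, 0.05], [0, 0.0349, 0]]]'

```text
clock: 46.32
tcp_pos: [0.4548, 0.0924, 0.1678]
orientation: [2.884, 1.207, -0.052]
contact_force: [2.4, 2.4, -1.9]
grip_width: 0.0445
```

```bash
python3 st.py cw|grep F
```

```text
F ax/tan/rad 0.06 -3.44 -1.74 m 0.473 Tshaft -0.466 c [-0.9  0.2 42.8] q [-0.49  0.23  0.17  2.1  -0.03  0.85 -1.09]
```

play_rows --deltas '[[30, [-1.5, 0, 0.05], [0, 0.0349, 0]]]'

```text
clock: 46.45
tcp_pos: [0.4537, 0.0912, 0.1678]
orientation: [2.897, 1.212, 0.002]
contact_force: [2.3, 2.7, -1.9]
grip_width: 0.0445
```

```bash
python3 st.py cw|grep F
```

```text
F ax/tan/rad -0.25 -3.5 -1.9 m 0.518 Tshaft -0.403 c [-0.9  0.1 42.8] q [-0.48  0.21  0.17  2.12 -0.05  0.82 -1.06]
```

play_rows --deltas '[[30, [-1.5, 0, 0.05], [0, 0.0349, 0]]]'

```text
clock: 46.58
tcp_pos: [0.4526, 0.0901, 0.1678]
orientation: [-2.885, -1.207, -0.057]
contact_force: [2.1, 2.0, -2.2]
grip_width: 0.0444
```

```bash
python3 st.py cw; python3 dab.py d9; python3 g.py | sed -n '1,2p;/variants/,$p'
```

```text
t 46.575 tilt -2.21 rho 0.0428 posang -1.0 ax -0.0001 w 0.0444
F ax/tan/rad 0.08 -2.8 -2.36 m 0.5 Tshaft -0.197 c [-0.9  0.1 42.8] q [-0.47  0.19  0.16  2.15 -0.07  0.78 -1.04]
tau [  0.422 -34.923   2.617 -22.66    0.534   0.725  -0.687]
[299.9 288.4] 24 front/back (ang,rad) [(np.float64(-159.3), np.float64(0.0706)), (np.float64(-165.4), np.float64(0.1079))]
K [-0.00506556  1.03651145] s 0.21631119524632123 A 0.2586231190236355 delta deg -20.068690284276 +- 5.562248677571267 b -0.003017047214934533 cost 36.34307555184451 80
dab for heavy down -159.931309715724
variants
exrev linear dab down -159.5 +- 5.9 [ 0.214  0.259 -0.358 -0.008]
exrev soft_l1 dab down -157.9 +- 7.2 [ 0.215  0.258 -0.386 -0.01 ]
exrev_nofirstgrip linear dab down -156.6 +- 7.0 [ 0.212  0.261 -0.408 -0.02 ]
exrev_nofirstgrip soft_l1 dab down -155.3 +- 8.5 [ 0.213  0.26  -0.432 -0.019]
last linear dab down -157.9 +- 7.3 [ 0.212  0.256 -0.386 -0.015]
last soft_l1 dab down -156.4 +- 8.7 [ 0.212  0.255 -0.412 -0.015]
```

play_rows --deltas '[[30, [1.0, 0, 0.03], [0, -0.025, 0]], [30, [1.6, 0, 0.05], [0, -0.038, 0]], [30, [1.2, 0, 0.03], [0, -0.03, 0]], [30, [1.2, 0, 0.03], [0, -0.03, 0]], [30, [1.2, 0, 0.03], [0, -0.03, 0]], [30, [1.2, 0, 0.03], [0, -0.03, 0]]]'

```text
clock: 47.38
tcp_pos: [0.4531, 0.0906, 0.1679]
orientation: [-2.896, -1.21, -0.016]
contact_force: [0.4, 1.2, 1.4]
grip_width: 0.0445
```

```bash
python3 st.py rest; python3 dab.py e1; python3 - <<'E'
from rel import *
for i in range(10): r.grab_frame('top')
p,d,m=look('scene','fin'); cv2.imwrite('pics/finc.png',cv2.resize(p[150:400,170:430,::-1],None,fx=2.2,fy=2.2))
E
python3 dab.py e2; python3 st.py rest
```

```text
t 47.375 tilt -0.59 rho 0.0429 posang -0.04 ax -0.0001 w 0.0445
F ax/tan/rad -0.56 -1.2 1.43 m 0.118 Tshaft -0.179 c [-0.4  0.1 42.9] q [-0.48  0.2   0.17  2.13 -0.05  0.81 -1.06]
tau [ 9.1900e-01 -3.5404e+01  2.3010e+00 -2.2019e+01  3.7300e-01  1.1800e-01
  2.1000e-02]
[300.6 288.1] 25 front/back (ang,rad) [(np.float64(-158.2), np.float64(0.0705)), (np.float64(-164.6), np.float64(0.1076))]
[300.6 288.1] 25 front/back (ang,rad) [(np.float64(-158.2), np.float64(0.0705)), (np.float64(-164.6), np.float64(0.1076))]
t 48.025 tilt -0.58 rho 0.0429 posang -0.14 ax -0.0001 w 0.0442
F ax/tan/rad -1.13 -3.13 0.29 m 0.361 Tshaft -0.449 c [-0.3  0.1 42.9] q [-0.48  0.2   0.17  2.13 -0.05  0.81 -1.06]
tau [  1.104 -35.512   2.467 -21.725   0.482   0.341   0.044]
```

View pics/finc.png

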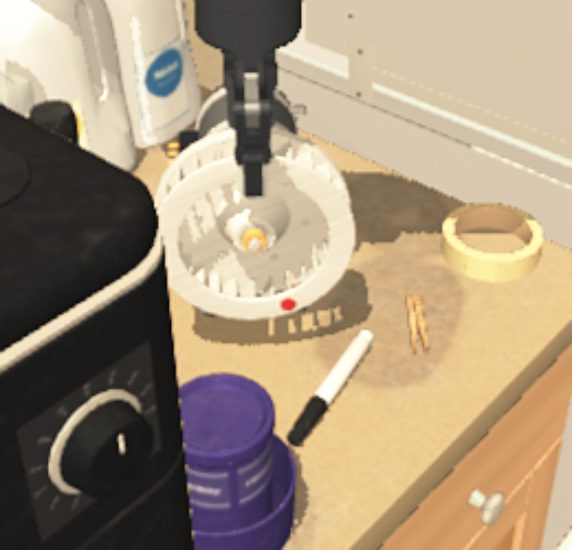

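The crop shows the wheel gripped at the top (finger at about (253,180) px) with the dab low right (288,304). The pen, peg, tape and cup are where they were. The wheel is steady, so I am handing in.

```bash
python3 -c "
from bench import r
print(r.hand_in())"
```

```text
the job is handed in; nothing more can be done
None
```

I turned the wheel until my best estimate put the heavy side straight down, and handed in at about 48 s with the wheel still gripped at the top and not moving. The placement is only good to about ±6°, because the force readings were noisy.

**What I did:** I carried the arm over the side panel and pinched the rim at the top. I then turned the wheel clockwise in slow, regripped strokes, feeling the torque as it turned. Fitting about 80 readings, with the sensor offset measured while released, put the heavy side about 20–24° clockwise of the red dab. It is therefore at the bottom when the dab is about 155–160° clockwise from the top.

**Last checks:**
- **Dab position:** the camera read it at 158.2° clockwise from the top, twice over 0.6 s with no change.
- **Grip:** the opening was 44 mm, which matches the wheel's width.
- **Forces:** the contact force at the hold was a few newtons; the highest reading during the job was about 27 N, against the 120 N wrist limit.
- **Bystanders:** the marker, peg, tape roll and filter cup look unmoved in the final picture.

**Where checks disagreed:** single torque readings scattered by about 0.15 Nm, against a signal of at most 0.29 Nm. Depending on which readings I kept, the final fits put the heavy side down with the dab anywhere from 155° to 160°. The held angle lies inside that range.

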